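Put the gadget tray back in order

TASK

Put the foam-lined gadget tray back in order: the peeler and the bottle opener have been left in each other's places, so swap them over, and put every gadget that lies on the table beside the tray into its own cut-out. Each fits its cut-out one way round only and must be pressed down until it lies flat on the pocket's floor; leave the other things on the worktop where they are.

Things in the scene. Friction and masses are not known exactly. Their poses are not given: they have to be found in the camera images.
- tray: fixed pale wooden tray, 216 x 316 x 19 mm, origin under its middle, holding five dark foam strips side by side (each 60 mm wide, 200 long, 16 high, along the tray's x; tops 20 mm above the table). The table along the tray's left (+y) side is clear for 95 mm: a gadget can be put down there for a moment
- peeler: vegetable peeler, black handle: 170 mm long; handle 24 wide and 17 high from x = -85 to +28, narrow blade 14 wide and 6 high from +28 to +85. Origin under its middle, x towards the working end, z up (flat underside); about 0.08 kg; grip it across the handle at the origin. Starts loose in the opener's pocket
- peeler_head (a point): point on the peeler's underside 60 mm from its origin towards the working end
- opener: bottle opener, blue handle: 174 mm long; handle 24 wide, 20 high from x = -87 to -29 and 17 high from -29 to +29, flat steel head 42 wide and 6 high from +29 to +87. Origin under its middle, x towards the working end, z up (flat underside); about 0.08 kg; grip it across the handle at the origin. Starts on top of the foam over the peeler's pocket
- opener_head (a point): point on the opener's underside 60 mm from its origin towards the working end
- slicer: cheese slicer, dark wooden handle: 160 mm long; handle 24 wide and 20 high from x = -80 to +20, neck, flat steel blade 48 wide and 6 high from +28 to +80. Origin under its middle, x towards the working end, z up (flat underside); about 0.08 kg; grip it across the handle at the origin. May be absent
- slicer_head (a point): point on the slicer's underside 60 mm from its origin towards the working end
- gauge: dial thermometer in its sleeve: 154 mm long; straight black sleeve 16 wide and 16 high from x = -77 to +37, round steel dial 40 across and 15 high centred at +57. Origin under its middle, x towards the working end, z up (flat underside); about 0.08 kg; grip it across the handle at the origin. May be absent
- gauge_head (a point): point on the gauge's underside 60 mm from its origin towards the working end
- brush: pastry brush: 168 mm long; wooden handle 20 wide and 18 high from x = -85 to +30, white head 36 wide and 14 high from +38 to +83. Origin under its middle, x towards the working end, z up (flat underside); about 0.08 kg; grip it across the handle at the origin. May be absent
- brush_head (a point): point on the brush's underside 60 mm from its origin towards the working end
- foam_peeler: fixed foam strip with the peeler's pocket, 8 mm deep: 28 mm wide for the handle, 18 for the blade, 2 mm play each side, 3 mm at the ends, 2 mm chamfer. Origin under the strip; the seated gadget has its origin 8 mm above it (on the pocket floor), x along its x. Two sprung foam lips (at the handle, 10 mm behind the origin) stop a gadget laid in 4 mm short; 4 to 12 N pushes it down
- foam_opener: fixed foam strip with the opener's pocket, 8 mm deep: 28 mm wide for the handle, 46 for the head, 2 mm play each side, 3 mm at the ends, 2 mm chamfer. Origin under the strip; the seated gadget has its origin 8 mm above it (on the pocket floor), x along its x. Two sprung foam lips (at the head, 46 mm ahead of the origin) stop a gadget laid in 4 mm short; 4 to 12 N pushes it down
- foam_slicer: fixed foam strip with the slicer's pocket, 8 mm deep: 28 mm wide for the handle, 52 for the blade, 2 mm play each side, 3 mm at the ends, 2 mm chamfer. Origin under the strip; the seated gadget has its origin 8 mm above it (on the pocket floor), x along its x. Two sprung foam lips (at the handle, 10 mm behind the origin) stop a gadget laid in 4 mm short; 4 to 12 N pushes it down
- foam_gauge: fixed foam strip with the gauge's pocket, 8 mm deep: 20 mm wide for the sleeve, 44 across for the dial, 2 mm play each side, 3 mm at the ends, 2 mm chamfer. Origin under the strip; the seated gadget has its origin 8 mm above it (on the pocket floor), x along its x. Two sprung foam lips (at the handle, 10 mm behind the origin) stop a gadget laid in 4 mm short; 4 to 12 N pushes it down
- foam_brush: fixed foam strip with the brush's pocket, 8 mm deep: 24 mm wide for the handle, 40 for the head, 2 mm play each side, 3 mm at the ends, 2 mm chamfer. Origin under the strip; the seated gadget has its origin 8 mm above it (on the pocket floor), x along its x. Two sprung foam lips (at the handle, 10 mm behind the origin) stop a gadget laid in 4 mm short; 4 to 12 N pushes it down
- tea_mug: striped mug, a bystander at the back of the table
- tomato_tin: food tin, a bystander at the back of the table
- lime: lime, a bystander at the back of the table

How it is judged:
By the outcome, as a careful person would: the job done as asked, in the order asked, and still so for the second after the job is handed in, with the robot touching nothing.
Of slicer, gauge, brush only 2 to 3 are there at a start; the rules pass over those that are not, and their reading is None.
At some moment in a run one of slicer, gauge, brush may be knocked a few centimetres aside while the robot is not near it.
Once in a run the grip may slacken for a moment while it holds something.
It also fails if it takes over 210 s, if anything falls off the work surface, if the arm or the gripper's body presses on something with over 40 N, if the wrist force passes 120 N, or if a joint passes its speed limit or range.

ROBOT

A 6-joint arm with a two-finger parallel gripper is mounted at the origin on a cart in front of the work surface, level with it; the furniture and walls round the work are solid. World frame = base frame: x ahead of the robot, y to its left, z up, the work surface at z = 0. Lengths are in m, angles in degrees, forces in N, time in s.
With the tool pointing down it reaches from about 0.325 to 0.875 m from the base axis. Payload 4.4 kg.
Tool frame: the origin (TCP) lies between the finger pads; the fingertips stand bot.tcp_to_tips ahead of it and the grasp point (between the pads) is the TCP (bot.tcp_to_tips is the distance from the TCP to the fingertips, in m); z points along the fingers, y is the line along which they close (so a half turn about z gives the same grasp; the last joint's range is limited). The gripper opens to 85 mm and grips with 20 to 120 N. Pads are 22 mm wide; open, the fingers measure 114 mm over their backs; the gripper's body (76 mm by 85 mm) begins 54 mm behind the grasp point. The pads swing forward as they close: fully open they stand 13 mm farther back than shut.
Start: joints at [-8.623, 11.837, 88.321, -0, 79.842, -8.623], TCP at [0.575, -0, 0.25] pointing down, gripper open.
Joint ranges: [-156.59, 156.59], [-49.26, 127.26], [12.9, 141.05], [-63.56, 243.56], [4.71, 150.69], [-161.64, 161.64]. Speed limits (degrees/s): [159.86, 159.86, 180, 180, 180, 180].

INTERFACE

Orientations are given as [roll, pitch, yaw] about the fixed x, y, z axes, in that order (R = Rz(yaw) Ry(pitch) Rx(roll)).
In Python, from bench import monitor, imaging, hand_in, bot gives the robot as it stands.
- The arm moves only by the shell command python3 -m jog 'ROWS' [FORCE]. ROWS is JSON, a list of rows, each an object with "gripper": the opening, from 0 (shut) to 1 (fully open); "xyz": the shift along the tool's x, y, z in mm, a list of three; "delta_rot": the turn, a rotation vector about the tool's x, y, z in degrees, a list of three. In form: [{"gripper": gripper, "xyz": [tx, ty, tz], "delta_rot": [rx, ry, rz]}, ...]. A call has 1 to 5 rows; each row shifts and turns the commanded pose from where the row before left it, along the tool's axes as they then stand; what a row does not reach is not made up. A row lasts 1/12 s, in which the tool goes at most 41.7 mm and 7.16 degrees, less where a joint would pass 70% of its speed; a pose out of reach is approached as far as the arm can. A call is refused whole if a number of a shift passes 41.7 or a number of a turn 7.16, either way. A call with a gripper value outside its range is refused whole. The fingers move at their own pace and stop on an object; FORCE is the grip in N (left out, the last holds). Time passes only in rows, so rows that do not move let the fingers close. It gives the time, the measured TCP pose, the force and the opening at its end, in the units of the state.
- monitor.observe(): the state, without advancing time (a new reading comes with each control period).
- imaging.capture(name): name is "scene" or "side" or "wrist"; returns (picture, depth): 384x512x3 uint8, red, green, blue; 384x512 float32, m along the optical axis (not along the pixel's ray), 0 where there is no reading.
- imaging.get_calibration(name): a dict with "fx", "fy", "cx", "cy" (pixels), "eye" and "rotation" of the camera in the world; the wrist camera has in their place "mount" (4x4, takes a point from camera to tool coordinates, whose origin is the TCP and whose axes are the flange's). Camera axes: x right, y up, looking along -z (the intrinsics and any distortion apply to the point x, -y, -z); pixel columns grow to the right and rows downward; lengths in m; the calibration is good to about 2 mm. A picture is of the moment at which its call begins: read the wrist's pose just before it. get_calibration takes no time and is no camera call.
- hand_in(): hands the job in, once; it reports no verdict.
The state is a dict: "clock": time; "joints": joint angles; "joint_velocities": joint speeds; "tau": joint torques, N m; "position": TCP position; "tool_rot": TCP orientation; "wrist_force": force on the tool from outside, world axes, zero at the start; "torque": the same for the moment, N m; "opening": finger opening in m.
Only numpy, scipy, OpenCV 4.12 (cv2) and the standard library are available. Lean on these libraries where they do the work, as an engineer would, in place of code of your own. Each camera call takes 0.05 s, during which the arm holds its last target. There are 200 camera calls.

## Working session

There is one attempt and no reset: what is moved stays moved. The work goes in short steps, Python scripts to look and compute and a shell command to move; the robot and the scene stay as the last step left them, time stands still between calls to the robot, and variables do not carry over. Pictures are saved under pics/ and viewed, on a budget of 14 in all, crops included, one or two more only if the job needs it, and the job is handed in when it is done.

```bash
ls; mkdir -p pics
python3 - <<'E'
from bench import monitor, imaging, bot
import cv2,json
print(monitor.observe(), bot.tcp_to_tips)
for n in ("scene","side","wrist"):
    print(n,imaging.get_calibration(n))
    p,d=imaging.capture(n)
    cv2.imwrite(f"pics/{n}0.png",cv2.cvtColor(p,cv2.COLOR_RGB2BGR))
    import numpy as np; np.save(f"/tmp/{n}0.npy",d)
E
```

```text
pics
{'clock': 0.0, 'joints': array([-8.62388320e+00,  1.18860686e+01,  8.84049822e+01,  6.11145101e-04,
        7.98416272e+01, -8.62239307e+00]), 'joint_velocities': array([ 0.03239753,  0.05154009, -0.03260843,  0.07486716, -0.02490161,
       -0.00669778]), 'tau': array([ 4.44781954e-04, -3.83034396e+01, -2.91594708e+01, -2.26178481e-04,
        1.06274080e-02,  5.83859855e-05]), 'position': array([5.74285588e-01, 9.14732954e-05, 2.49106166e-01]), 'tool_rot': array([-1.79868912e+02, -2.04858275e-02,  8.99983779e+01]), 'wrist_force': array([ 0.06957531, -0.26755805, -0.33011792]), 'torque': array([0.00659552, 0.00834193, 0.02219743]), 'opening': 0.0857573314934374} 0.019
scene {'fx': 472.96989493811446, 'fy': 472.96989493811446, 'cx': 262.71381319782034, 'cy': 189.50063495338262, 'eye': array([-0.27211742, -0.52584558,  0.92013192]), 'rotation': array([ 49.96596347,   1.10545831, -60.23822244])}
side {'fx': 469.9920708726977, 'fy': 469.9920708726977, 'cx': 250.25772590585524, 'cy': 193.61627703783296, 'eye': array([0.10034855, 1.07743144, 0.47883324]), 'rotation': array([ 7.10462237e+01, -1.23839245e-01, -1.55281608e+02])}
wrist {'fx': 323.34032091767284, 'fy': 323.34032091767284, 'cx': 254.4150900904327, 'cy': 189.3717534412003, 'mount': array([[ 5.21743054e-04,  9.61087541e-01,  2.76243491e-01,
         7.19487980e-02],
       [ 9.99999752e-01, -6.31929891e-04,  3.09860769e-04,
         8.29384687e-04],
       [ 4.72369843e-04,  2.76243261e-01, -9.61087633e-01,
        -1.23966150e-01],
       [ 0.00000000e+00,  0.00000000e+00,  0.00000000e+00,
         1.00000000e+00]])}
```

View images.

View pics/scene0.png

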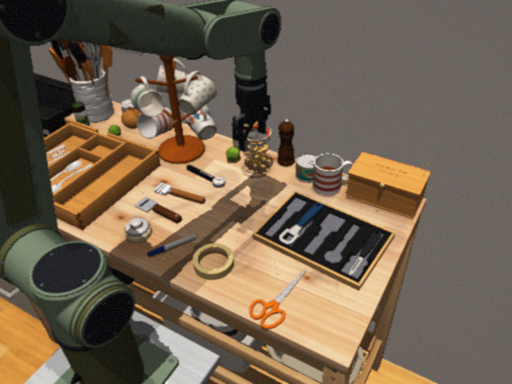

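View pics/wrist0.png

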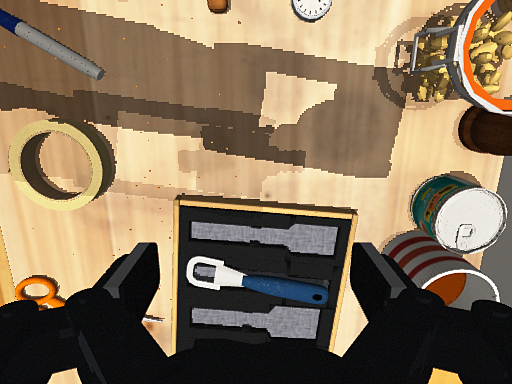

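```bash
cat > h.py <<'E'
import numpy as np, cv2
from scipy.spatial.transform import Rotation as R
from bench import monitor, imaging
def cloud(name):
    s=monitor.observe(); c=imaging.get_calibration(name)
    p,d=imaging.capture(name)
    v,u=np.mgrid[:384,:512]
    P=np.stack([(u-c['cx'])/c['fx']*d,-(v-c['cy'])/c['fy']*d,-d],-1)
    if name=='wrist':
        M=c['mount']; P=P@M[:3,:3].T+M[:3,3]
        P=P@R.from_euler('xyz',s['tool_rot'],degrees=True).as_matrix().T+s['position']
    else: P=P@R.from_euler('xyz',c['rotation'],degrees=True).as_matrix().T+c['eye']
    ok=d>0
    return P[ok],p[ok],p
def ortho(P,C,x0,x1,y0,y1,r,zmax=.1):
    "top view, r m/pixel; image up=+x, left=+y"
    h,w=int((x1-x0)/r),int((y1-y0)/r)
    I=np.zeros((h,w,3),np.uint8); Z=np.full((h,w),np.nan)
    i=((x1-P[:,0])/r).astype(int); j=((y1-P[:,1])/r).astype(int)
    ok=(i>=0)&(i<h)&(j>=0)&(j<w)&(P[:,2]<zmax)
    o=np.argsort(P[ok,2]); i,j=i[ok][o],j[ok][o]
    I[i,j]=C[ok][o]; Z[i,j]=P[ok,2][o]
    return I,Z
def save(n,I,s=1):
    cv2.imwrite(n,cv2.cvtColor(cv2.resize(I,None,fx=s,fy=s,interpolation=0),cv2.COLOR_RGB2BGR))
E
python3 - <<'E'
from h import *
P,C,_=cloud('scene'); 
I,Z=ortho(P,C,.25,.9,-.45,.5,.0025)
I=cv2.medianBlur(cv2.dilate(I,np.ones((2,2))),3)
save('pics/so.png',I,2)
Pw,Cw,_=cloud('wrist')
for a,n in((P,'s'),(Pw,'w')):
    m=(abs(a[:,2])<.05)&(a[:,0]>.35)&(a[:,0]<.8)&(abs(a[:,1])<.3)
    print(n,np.histogram(a[m,2],np.arange(-.02,.05,.002)))
E
```

```text
s (array([   0,    0,    0,    0,    0,    0,    9,  230, 1748, 4991, 5139,
       2033,  486,  271,  421,  758,  832,  606,  856, 1466, 1266,  540,
        260,  155,   86,  109,   98,  121,  132,   94,   78,   64,   73,
         77]), array([-2.00000000e-02, -1.80000000e-02, -1.60000000e-02, -1.40000000e-02,
       -1.20000000e-02, -1.00000000e-02, -8.00000000e-03, -6.00000000e-03,
       -4.00000000e-03, -2.00000000e-03, -1.73472348e-17,  2.00000000e-03,
        4.00000000e-03,  6.00000000e-03,  8.00000000e-03,  1.00000000e-02,
        1.20000000e-02,  1.40000000e-02,  1.60000000e-02,  1.80000000e-02,
        2.00000000e-02,  2.20000000e-02,  2.40000000e-02,  2.60000000e-02,
        2.80000000e-02,  3.00000000e-02,  3.20000000e-02,  3.40000000e-02,
        3.60000000e-02,  3.80000000e-02,  4.00000000e-02,  4.20000000e-02,
        4.40000000e-02,  4.60000000e-02,  4.80000000e-02]))
w (array([    0,     0,     0,     0,     0,     0,     0,     0,    96,
       26871, 55620,  1924,   289,   324,   363,  3048,  4389,  1582,
        1692,  7487,  6350,   738,  1953,   496,   236,   260,   353,
         479,   667,   495,   200,   191,   193,   342]), array([-2.00000000e-02, -1.80000000e-02, -1.60000000e-02, -1.40000000e-02,
       -1.20000000e-02, -1.00000000e-02, -8.00000000e-03, -6.00000000e-03,
       -4.00000000e-03, -2.00000000e-03, -1.73472348e-17,  2.00000000e-03,
        4.00000000e-03,  6.00000000e-03,  8.00000000e-03,  1.00000000e-02,
        1.20000000e-02,  1.40000000e-02,  1.60000000e-02,  1.80000000e-02,
        2.00000000e-02,  2.20000000e-02,  2.40000000e-02,  2.60000000e-02,
        2.80000000e-02,  3.00000000e-02,  3.20000000e-02,  3.40000000e-02,
        3.60000000e-02,  3.80000000e-02,  4.00000000e-02,  4.20000000e-02,
        4.40000000e-02,  4.60000000e-02,  4.80000000e-02]))
```

View pics/so.png

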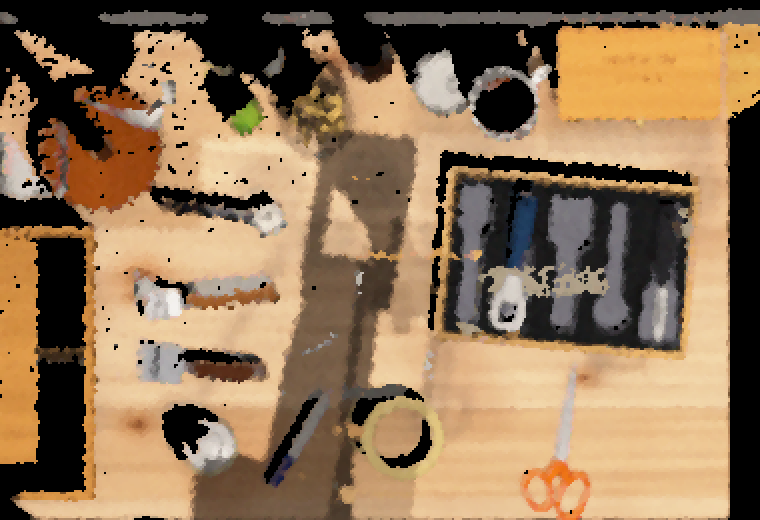

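```bash
python3 -m jog '[{"gripper":1,"xyz":[-40,0,0],"delta_rot":[0,0,0]},{"gripper":1,"xyz":[-40,0,0],"delta_rot":[0,0,0]},{"gripper":1,"xyz":[-40,0,0],"delta_rot":[0,0,0]},{"gripper":1,"xyz":[-40,0,0],"delta_rot":[0,0,0]},{"gripper":1,"xyz":[-40,0,0],"delta_rot":[0,0,0]}]' 40; python3 -m jog '[{"gripper":1,"xyz":[0,0,0],"delta_rot":[0,0,0]},{"gripper":1,"xyz":[0,0,0],"delta_rot":[0,0,0]}]'
python3 - <<'E'
from h import *
P,C,p=cloud('wrist'); np.savez('/tmp/tray.npz',P=P,C=C)
I,Z=ortho(P,C,.44,.72,-.40,-.02,.001)
I=cv2.dilate(I,np.ones((2,2)))
Zn=np.nan_to_num(Z); G=cv2.applyColorMap(np.clip(Zn/.04*255,0,255).astype(np.uint8),cv2.COLORMAP_JET)
save('pics/tray.png',np.vstack([I,cv2.dilate(G,np.ones((2,2)))]),1)
E
```

```text
clock: 0.67
position: [0.5747, -0.2016, 0.2502]
tool_rot: [-180.0, -0.0, 90.0]
wrist_force: [1.2, 0.7, 0.4]
opening: 0.0857
clock: 0.83
position: [0.5746, -0.2024, 0.2499]
tool_rot: [-180.0, -0.0, 89.8]
wrist_force: [0.3, 0.1, -0.4]
opening: 0.0853
```

View pics/tray.png

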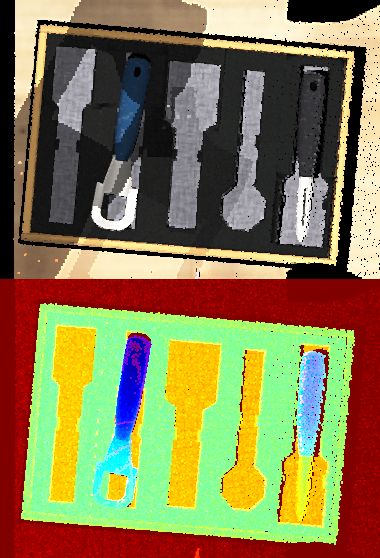

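```bash
cat >> h.py <<'E'
from scipy.optimize import minimize
# rectangles (xmin,xmax,width) in mm
G={'peeler':[(-85,28,24),(28,85,14)],'opener':[(-87,29,24),(29,87,42)],
'slicer':[(-80,20,24),(28,80,48)],'gauge':[(-77,37,16),(37,77,-40)],'brush':[(-85,30,20),(38,83,36)]}
def pts(rects,g=0,ge=0,st=1.):
    o=[]
    for k,(a,b,w) in enumerate(rects):
        disc=w<0; w=abs(w)+2*g
        a2=a-(ge if k==0 else 0); b2=b+(ge if k else 0)
        X,Y=np.meshgrid(np.arange(a2+st/2,b2,st),np.arange(-w/2+st/2,w/2,st))
        if disc: m=(X-(a+b)/2)**2+Y**2<(w/2)**2; X,Y=X[m],Y[m]
        o.append(np.c_[X.ravel(),Y.ravel()])
    return np.vstack(o)/1000
def fit(mask,x1,y1,r,T,x,y,yaw,n=30):
    "best pose of template T on mask (ortho grid); yaw deg"
    W=cv2.GaussianBlur(mask.astype(np.float32),(0,0),1.5)*2-1
    def f(q):
        t=np.radians(q[2]*100); c,s=np.cos(t),np.sin(t)
        u=T@np.array([[c,s],[-s,c]])+q[:2]
        return -cv2.remap(W,((y1-u[:,1])/r-.5).astype(np.float32)[None],((x1-u[:,0])/r-.5).astype(np.float32)[None],1,borderValue=-1).mean()
    best=None
    for dy in(-.012,0,.012):
        for dx in(-.012,0,.012):
            x0=np.array([x+dx,y+dy,yaw/100])
            q=minimize(f,x0,method='Nelder-Mead',options=dict(initial_simplex=x0+np.vstack([[0,0,0],np.diag([.006,.006,.06])])))
            if best is None or q.fun<best.fun: best=q
    return best.x[0],best.x[1],best.x[2]*100,-best.fun
E
python3 - <<'E'
from h import *
D=np.load('/tmp/tray.npz');I,Z=ortho(D['P'],D['C'],.44,.72,-.40,-.02,.001)
v=np.isfinite(Z); 
def clean(m): return cv2.morphologyEx(m.astype(np.uint8),cv2.MORPH_CLOSE,np.ones((3,3)))
fl=clean(v&(Z>.006)&(Z<.0165))
for n,x,y,yaw in(('brush',.585,-.09,0),('slicer',.58,-.21,0),('gauge',.57,-.265,180),('opener',.57,-.325,180)):
    m=fl
    if n=='opener': m=clean(v&((Z>.006)&(Z<.0165)|(Z>.006)&(np.arange(380)[None]>275)&(np.abs(Z-.02)>.0035)))
    print(n,np.round(fit(m,.72,-.02,.001,pts(G[n],2,3),x,y,yaw),4))
up=clean(v&(Z>.0235))
print('opener',np.round(fit(up,.72,-.02,.001,pts(G['opener']),.57,-.145,175),4))
ro=(np.arange(380)[None]>275)
pe=clean(ro&v&(Z>.0215))
print('peeler handle',np.round(fit(pe,.72,-.02,.001,pts(G['peeler'][:1]),.59,-.33,180),4))
# edges of things: heights
for nm,m in(('foam',v&(abs(Z-.02)<.003)),('floor',fl>0),('table',v&(abs(Z)<.004)),('up',v&(Z>.0235)&~ro),('peel',ro&v&(Z>.023))): print(nm,np.percentile(Z[m],[10,50,90]))
# tray rect
c=cv2.minAreaRect(np.argwhere(clean(v&(Z>.006)&(Z<.045)))[:, ::1].astype(np.float32)); print(c)
# peeler pocket floor visible extents by row
f2=fl.copy()
for r in range(0,280,10):
    j=np.where(f2[r,95:160])[0]+95; k=np.where(up[r,95:160])[0]+95
    print(r,(j.min(),j.max(),len(j)) if len(j) else 0,(k.min(),k.max()) if len(k) else 0,end=' | ')
E
```

```text
brush [ 0.5858 -0.0881 -4.9558  0.8658]
slicer [ 0.5741 -0.2083 -4.928   0.8703]
gauge [  0.5689  -0.2686 175.0202   0.7669]
opener [  0.5649  -0.3279 175.9321   0.5513]
opener [ 5.789000e-01 -1.446000e-01  1.701118e+02  3.677000e-01]
peeler handle [  0.567   -0.3268 175.2229   0.5569]
foam [0.01874539 0.02011439 0.02121371]
floor [nan nan nan]
table [-0.00055098  0.0004008   0.00140145]
up [0.02463087 0.03443853 0.03864699]
peel [0.02487655 0.0277423  0.02926282]
((156.37472534179688, 186.29690551757812), (316.8645324707031, 240.73875427246094), 84.89783477783203)
0 0 0 | 10 0 0 | 20 0 0 | 30 0 0 | 40 0 0 | 50 (np.int64(95), np.int64(95), 1) 0 | 60 0 (np.int64(127), np.int64(145)) | 70 0 (np.int64(124), np.int64(149)) | 80 (np.int64(103), np.int64(103), 1) (np.int64(122), np.int64(147)) | 90 0 (np.int64(121), np.int64(145)) | 100 0 (np.int64(119), np.int64(144)) | 110 (np.int64(117), np.int64(144), 3) (np.int64(118), np.int64(142)) | 120 (np.int64(141), np.int64(143), 3) (np.int64(116), np.int64(140)) | 130 (np.int64(98), np.int64(142), 5) (np.int64(115), np.int64(138)) | 140 (np.int64(97), np.int64(141), 7) (np.int64(115), np.int64(134)) | 150 (np.int64(134), np.int64(138), 5) (np.int64(114), np.int64(131)) | 160 (np.int64(131), np.int64(140), 10) (np.int64(112), np.int64(129)) | 170 (np.int64(131), np.int64(138), 8) (np.int64(108), np.int64(129)) | 180 (np.int64(131), np.int64(137), 7) (np.int64(104), np.int64(130)) | 190 0 (np.int64(95), np.int64(136)) | 200 (np.int64(109), np.int64(126), 18) (np.int64(95), np.int64(134)) | 210 (np.int64(108), np.int64(135), 19) (np.int64(95), np.int64(133)) | 220 (np.int64(111), np.int64(134), 15) (np.int64(95), np.int64(127)) | 230 0 0 | 240 0 0 | 250 0 0 | 260 0 0 | 270 0 0 |
```

```bash
python3 -m jog '[{"gripper":1,"xyz":[29,2,0],"delta_rot":[0,0,7.14]},{"gripper":1,"xyz":[29,-2,0],"delta_rot":[0,0,7.14]},{"gripper":0.6,"xyz":[0,0,0],"delta_rot":[0,0,7.14]},{"gripper":0.6,"xyz":[0,0,0],"delta_rot":[0,0,7.14]},{"gripper":0.6,"xyz":[0,0,0],"delta_rot":[0,0,7.14]}]' 40 >/dev/null
python3 -m jog '[{"gripper":0.6,"xyz":[0,0,0],"delta_rot":[0,0,7.14]},{"gripper":0.6,"xyz":[0,0,0],"delta_rot":[0,0,7.14]},{"gripper":0.6,"xyz":[0,0,0],"delta_rot":[0,0,7.14]},{"gripper":0.6,"xyz":[0,0,0],"delta_rot":[0,0,7.14]},{"gripper":0.6,"xyz":[0,0,0],"delta_rot":[0,0,7.14]}]' >/dev/null
python3 -m jog '[{"gripper":0.6,"xyz":[0,0,0],"delta_rot":[0,0,7.14]},{"gripper":0.6,"xyz":[0,0,0],"delta_rot":[0,0,7.14]},{"gripper":0.6,"xyz":[0,0,0],"delta_rot":[0,0,7.14]},{"gripper":0.6,"xyz":[0,0,0],"delta_rot":[0,0,7.14]},{"gripper":0.6,"xyz":[0,0,0],"delta_rot":[0,0,0]}]'
python3 - <<'E'
from h import *
print(np.round(monitor.observe()['joints'],1))
P,C,p=cloud('wrist'); np.savez('/tmp/tray2.npz',P=P,C=C)
I,Z=ortho(P,C,.44,.72,-.40,-.02,.001)
save('pics/w2.png',np.vstack([p[:,:380],cv2.dilate(I,np.ones((2,2)))])[:600])
v=np.isfinite(Z)
def clean(m): return cv2.morphologyEx(m.astype(np.uint8),cv2.MORPH_CLOSE,np.ones((3,3)))
fl=clean(v&(Z>.006)&(Z<.0165))
for n,x,y,yaw in(('brush',.585,-.09,0),('slicer',.58,-.21,0),('gauge',.57,-.265,180)):
    print(n,np.round(fit(fl,.72,-.02,.001,pts(G[n],2,3),x,y,yaw),4))
up=clean(v&(Z>.0235)); up[:,180:]=0
print('opener',np.round(fit(up,.72,-.02,.001,pts(G['opener']),.57,-.145,175),4), np.round(fit(clean(v&(Z>.031)),.72,-.02,.001,pts(G['opener'][:1]),.57,-.145,172),4))
E
```

```text
clock: 2.13
position: [0.5785, -0.14, 0.2502]
tool_rot: [-180.0, 0.0, -9.9]
wrist_force: [0.4, 0.1, -0.9]
opening: 0.0511
[-21.9  14.3  85.3   0.   80.4  78. ]
brush [ 0.5861 -0.0882 -5.0196  0.858 ]
slicer [ 0.574  -0.2082 -4.7789  0.8822]
gauge [  0.5685  -0.2685 175.0701   0.7793]
opener [ 5.794000e-01 -1.450000e-01  1.700941e+02  3.358000e-01] [ 5.814000e-01 -1.453000e-01  1.701064e+02  5.502000e-01]
```

View pics/w2.png

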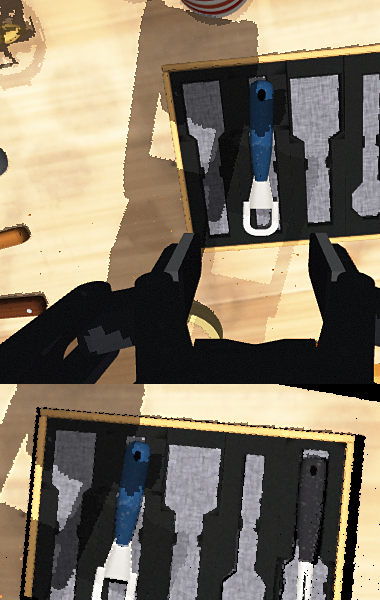

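```bash
python3 -m jog '[{"gripper":0.6,"xyz":[1.5,4.6,40],"delta_rot":[0,0,0]},{"gripper":0.6,"xyz":[0,0,40],"delta_rot":[0,0,0]},{"gripper":0.6,"xyz":[0,0,40],"delta_rot":[0,0,0]},{"gripper":0.6,"xyz":[0,0,40],"delta_rot":[0,0,0]},{"gripper":0.6,"xyz":[0,0,0],"delta_rot":[0,0,0]}]'
python3 -m jog '[{"gripper":0.6,"xyz":[0,0,25],"delta_rot":[0,0,0]},{"gripper":0.6,"xyz":[0,0,19],"delta_rot":[0,0,0]},{"gripper":0.6,"xyz":[0,0,0],"delta_rot":[0,0,0]},{"gripper":0.6,"xyz":[0,0,0],"delta_rot":[0,0,0]}]'
python3 -m jog '[{"gripper":0,"xyz":[0,0,0],"delta_rot":[0,0,0]},{"gripper":0,"xyz":[0,0,0],"delta_rot":[0,0,0]},{"gripper":0,"xyz":[0,0,0],"delta_rot":[0,0,0]},{"gripper":0,"xyz":[0,0,0],"delta_rot":[0,0,0]},{"gripper":0,"xyz":[0,0,0],"delta_rot":[0,0,0]}]' 50
```

```text
clock: 2.6
position: [0.5721, -0.143, 0.0808]
tool_rot: [-179.8, 1.1, -9.7]
wrist_force: [-2.6, 0.6, -1.7]
opening: 0.0516
clock: 2.93
position: [0.5795, -0.1463, 0.0472]
tool_rot: [-180.0, 0.0, -9.8]
wrist_force: [0.1, -0.2, -0.7]
opening: 0.0512
clock: 3.35
position: [0.5814, -0.1474, 0.0492]
tool_rot: [180.0, -0.3, -9.9]
wrist_force: [-1.0, 0.8, 6.9]
opening: 0.0219
```

```bash
python3 -m jog '[{"gripper":0,"xyz":[0,0,-10],"delta_rot":[0,0,0]},{"gripper":0,"xyz":[0,0,-20],"delta_rot":[0,0,0]},{"gripper":0,"xyz":[0,0,-30],"delta_rot":[0,0,0]},{"gripper":0,"xyz":[0,0,0],"delta_rot":[0,0,0]},{"gripper":0,"xyz":[0,0,0],"delta_rot":[0,0,0]}]'
python3 - <<'E'
from h import *
P,C,p=cloud('wrist')
p2=imaging.capture('side')[0]; p3=imaging.capture('scene')[0]
cv2.imwrite('pics/g1.png',cv2.cvtColor(np.hstack([p[:,80:480],cv2.resize(p2[100:292,60:260],(400,384))]),cv2.COLOR_RGB2BGR))
I,Z=ortho(P,C,.4,.72,-.40,-.02,.001,.13)
v=np.isfinite(Z)
up=(v&(Z>.068)&(Z<.102)).astype(np.uint8); up[:,220:]=0
s=monitor.observe(); print(s['position'],s['tool_rot'])
print(np.round(fit(up,.72,-.02,.001,pts(G['opener']),.58,-.147,170),4))
E
```

```text
clock: 3.77
position: [0.5813, -0.1476, 0.1096]
tool_rot: [179.9, -0.3, -10.0]
wrist_force: [-0.4, -0.1, -0.9]
opening: 0.022
[ 0.57820579 -0.14635662  0.10532202] [-1.79973008e+02  1.37157383e-01 -9.95777122e+00]
[ 5.938000e-01 -1.480000e-01  1.701034e+02  2.274000e-01]
```

View pics/g1.png

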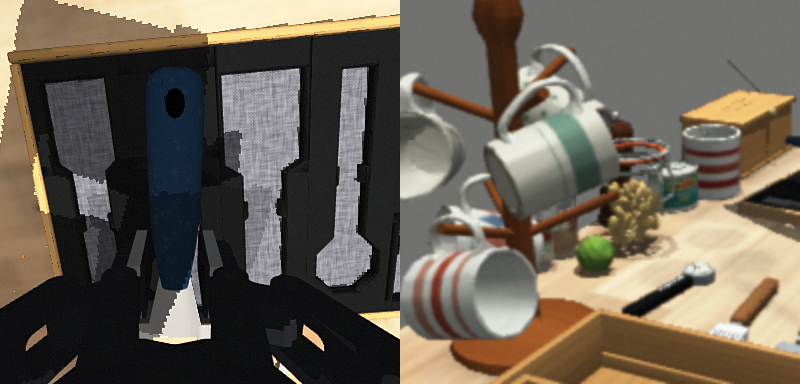

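```bash
python3 -m jog '[{"gripper":0,"xyz":[-3.4,-36,0],"delta_rot":[0,0,0]},{"gripper":0,"xyz":[-3.4,-36,0],"delta_rot":[0,0,0]},{"gripper":0,"xyz":[-3.4,-36,0],"delta_rot":[0,0,0]},{"gripper":0,"xyz":[-3.2,-37,0],"delta_rot":[0,0,0]},{"gripper":0,"xyz":[0,0,0],"delta_rot":[0,0,-5]}]'
python3 -m jog '[{"gripper":0,"xyz":[0,0,30],"delta_rot":[0,0,0]},{"gripper":0,"xyz":[0,0,30],"delta_rot":[0,0,0]},{"gripper":0,"xyz":[0,0,0],"delta_rot":[0,0,0]},{"gripper":0,"xyz":[0,0,0],"delta_rot":[0,0,0]},{"gripper":0,"xyz":[0,0,0],"delta_rot":[0,0,0]}]'
python3 -c "
from bench import monitor;s=monitor.observe();print(s['clock'],s['position'],s['wrist_force'])"
```

```text
clock: 4.33
position: [0.5895, 0.005, 0.1043]
tool_rot: [-179.8, 0.2, -4.6]
wrist_force: [-0.8, -0.8, -1.3]
opening: 0.0221
clock: 4.75
position: [0.5911, -0.0018, 0.0463]
tool_rot: [-180.0, 0.0, -5.0]
wrist_force: [-0.1, -1.2, -0.2]
opening: 0.0218
4.75 [ 0.59112976 -0.0018065   0.04632561] [-0.1005644  -1.1596672  -0.16303931]
```

```bash
python3 -m jog '[{"gripper":0,"xyz":[0,0,14],"delta_rot":[0,0,0]},{"gripper":0,"xyz":[0,0,0],"delta_rot":[0,0,0]},{"gripper":0,"xyz":[0,0,2],"delta_rot":[0,0,0]},{"gripper":0,"xyz":[0,0,0],"delta_rot":[0,0,0]}]'
python3 -m jog '[{"gripper":0,"xyz":[0,0,2],"delta_rot":[0,0,0]},{"gripper":0,"xyz":[0,0,0],"delta_rot":[0,0,0]},{"gripper":0,"xyz":[0,0,0],"delta_rot":[0,0,0]}]'
python3 -m jog '[{"gripper":0,"xyz":[0,0,2],"delta_rot":[0,0,0]},{"gripper":0,"xyz":[0,0,0],"delta_rot":[0,0,0]},{"gripper":0,"xyz":[0,0,0],"delta_rot":[0,0,0]}]'
```

```text
clock: 5.08
position: [0.5919, -0.002, 0.0315]
tool_rot: [180.0, -0.1, -5.0]
wrist_force: [1.2, -0.4, -1.5]
opening: 0.022
clock: 5.33
position: [0.5922, -0.0019, 0.0293]
tool_rot: [180.0, -0.1, -5.0]
wrist_force: [1.2, -0.9, 1.3]
opening: 0.0225
clock: 5.58
position: [0.5922, -0.0019, 0.0292]
tool_rot: [180.0, -0.1, -4.9]
wrist_force: [-5.6, -0.1, 13.4]
opening: 0.0217
```

```bash
python3 -m jog '[{"gripper":0.6,"xyz":[0,0,-3],"delta_rot":[0,0,0]},{"gripper":0.6,"xyz":[0,0,0],"delta_rot":[0,0,0]},{"gripper":0.6,"xyz":[0,0,0],"delta_rot":[0,0,0]},{"gripper":0.6,"xyz":[0,0,-40],"delta_rot":[0,0,0]},{"gripper":0.6,"xyz":[0,0,-40],"delta_rot":[0,0,0]}]'
python3 -m jog '[{"gripper":0.6,"xyz":[0.4,40,-40],"delta_rot":[0,0,0]},{"gripper":0.6,"xyz":[0.4,40,-40],"delta_rot":[0,0,0]},{"gripper":0.6,"xyz":[0.4,40,-10],"delta_rot":[0,0,0]},{"gripper":0.6,"xyz":[0.4,40,0],"delta_rot":[0,0,0]},{"gripper":0.6,"xyz":[0.4,40,0],"delta_rot":[0,0,0]}]' >/dev/null
python3 -m jog '[{"gripper":0.6,"xyz":[0.4,40,0],"delta_rot":[0,0,0]},{"gripper":0.6,"xyz":[0.4,40,0],"delta_rot":[0,0,0]},{"gripper":0.6,"xyz":[0.4,40,0],"delta_rot":[0,0,0]},{"gripper":0.6,"xyz":[0,0,0],"delta_rot":[0,0,0]},{"gripper":0.6,"xyz":[0,0,0],"delta_rot":[0,0,0]}]'
python3 - <<'E'
from h import *
P,C,p=cloud('wrist'); np.savez('/tmp/tray3.npz',P=P,C=C)
I,Z=ortho(P,C,.44,.72,-.42,-.00,.001)
save('pics/w3.png',np.hstack([p,cv2.dilate(I,np.ones((2,2)))[:, :288] if 0 else np.vstack([cv2.resize(cv2.dilate(I,np.ones((2,2))),(288,192))]*2)]))
v=np.isfinite(Z)
def clean(m): return cv2.morphologyEx(m.astype(np.uint8),cv2.MORPH_CLOSE,np.ones((3,3)))
fl=clean(v&(Z>.006)&(Z<.0165))
for n,x,y,yaw in(('peeler',.58,-.148,-5),('slicer',.574,-.208,-5),('gauge',.57,-.267,175)):
    print(n,np.round(fit(fl,.72,0,.001,pts(G[n],2,3),x,y,yaw),4))
pe=clean(v&(Z>.0225)); pe[:,:290]=0
print('peeler handle',np.round(fit(pe,.72,0,.001,pts(G['peeler'][:1]),.57,-.328,178),4), np.percentile(Z[pe.astype(bool)&v],[5,50,95]))
E
```

```text
clock: 6.0
position: [0.5873, -0.0011, 0.1055]
tool_rot: [-180.0, 0.6, -5.0]
wrist_force: [1.1, 0.5, -0.2]
opening: 0.0514
clock: 6.83
position: [0.5675, -0.3021, 0.1774]
tool_rot: [-180.0, 0.0, -5.2]
wrist_force: [-0.5, 0.3, 0.2]
opening: 0.0515
peeler [ 0.58   -0.147  -4.9308  0.712 ]
slicer [ 0.5745 -0.2074 -5.2053  0.7879]
gauge [  0.5687  -0.2676 175.0802   0.8324]
peeler handle [  0.5671  -0.3278 175.3769   0.6247] [0.02403311 0.02807359 0.02997549]
```

View pics/w3.png

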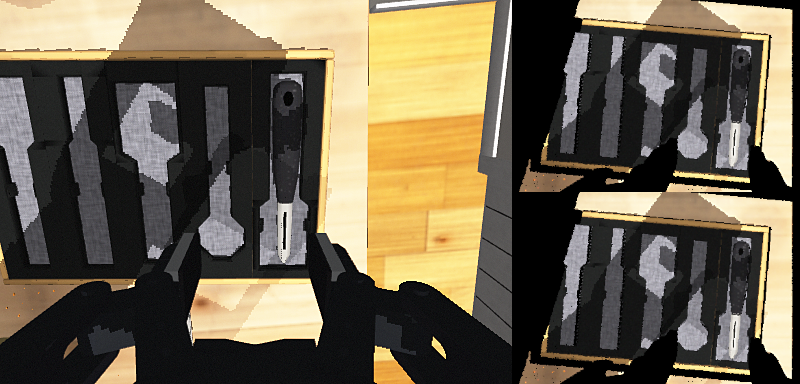

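```bash
python3 -m jog '[{"gripper":0.6,"xyz":[1.7,25.3,0],"delta_rot":[0,0,0]},{"gripper":0.6,"xyz":[0,0,35],"delta_rot":[0,0,0]},{"gripper":0.6,"xyz":[0,0,35],"delta_rot":[0,0,0]},{"gripper":0.6,"xyz":[0,0,35],"delta_rot":[0,0,0]},{"gripper":0.6,"xyz":[0,0,0],"delta_rot":[0,0,0]}]'
python3 -m jog '[{"gripper":0.6,"xyz":[0,0,20],"delta_rot":[0,0,0]},{"gripper":0.6,"xyz":[0,0,0],"delta_rot":[0,0,0]},{"gripper":0.6,"xyz":[0,0,0],"delta_rot":[0,0,0]}]'
```

```text
clock: 7.3
position: [0.5625, -0.3189, 0.0641]
tool_rot: [-179.4, 0.9, -4.8]
wrist_force: [-2.0, 1.0, -1.5]
opening: 0.0511
clock: 7.55
position: [0.5679, -0.3236, 0.0536]
tool_rot: [-179.9, 0.1, -4.9]
wrist_force: [0.4, -0.4, 0.5]
opening: 0.051
```

```bash
python3 -m jog '[{"gripper":0.6,"xyz":[-0.5,4,12],"delta_rot":[0,0,0]},{"gripper":0.6,"xyz":[0,0,0],"delta_rot":[0,0,0]},{"gripper":0.6,"xyz":[0,0,0],"delta_rot":[0,0,0]}]'
python3 -m jog '[{"gripper":0,"xyz":[0,0,0],"delta_rot":[0,0,0]},{"gripper":0,"xyz":[0,0,0],"delta_rot":[0,0,0]},{"gripper":0,"xyz":[0,0,0],"delta_rot":[0,0,0]},{"gripper":0,"xyz":[0,0,0],"delta_rot":[0,0,0]},{"gripper":0,"xyz":[0,0,0],"delta_rot":[0,0,0]}]' 50
python3 -m jog '[{"gripper":0,"xyz":[0,0,-10],"delta_rot":[0,0,0]},{"gripper":0,"xyz":[0,0,-30],"delta_rot":[0,0,0]},{"gripper":0,"xyz":[0,0,-40],"delta_rot":[0,0,0]},{"gripper":0,"xyz":[0,0,-40],"delta_rot":[0,0,0]},{"gripper":0,"xyz":[0,0,0],"delta_rot":[0,0,0]}]'
```

```text
clock: 7.8
position: [0.5671, -0.3292, 0.0418]
tool_rot: [180.0, -0.0, -5.0]
wrist_force: [0.2, -0.1, -0.2]
opening: 0.0512
clock: 8.22
position: [0.5676, -0.3295, 0.0423]
tool_rot: [179.9, -0.1, -5.0]
wrist_force: [-0.7, -1.0, 4.1]
opening: 0.0216
clock: 8.63
position: [0.5718, -0.3325, 0.1721]
tool_rot: [179.5, -0.9, -4.9]
wrist_force: [2.2, -1.1, 2.3]
opening: 0.022
```

```bash
Z='{"gripper":0,"xyz":[0,0,0],"delta_rot":[0,0,0]}'
python3 -m jog '[{"gripper":0,"xyz":[-0.8,-36,0],"delta_rot":[0,0,0]},{"gripper":0,"xyz":[-0.8,-36,0],"delta_rot":[0,0,0]},{"gripper":0,"xyz":[-0.8,-36,0],"delta_rot":[0,0,0]},{"gripper":0,"xyz":[-0.8,-36,0],"delta_rot":[0,0,0]},{"gripper":0,"xyz":[-0.8,-36,0],"delta_rot":[0,0,0]}]'
python3 -m jog '[{"gripper":0,"xyz":[0,0,0],"delta_rot":[0,0,-7.14]},{"gripper":0,"xyz":[0,0,0],"delta_rot":[0,0,-7.14]},{"gripper":0,"xyz":[0,0,0],"delta_rot":[0,0,-7.14]},{"gripper":0,"xyz":[0,0,0],"delta_rot":[0,0,-7.14]},{"gripper":0,"xyz":[0,0,0],"delta_rot":[0,0,-7.14]}]'
python3 -m jog '[{"gripper":0,"xyz":[0,0,0],"delta_rot":[0,0,-7.14]},{"gripper":0,"xyz":[0,0,0],"delta_rot":[0,0,-7.14]},{"gripper":0,"xyz":[0,0,0],"delta_rot":[0,0,-7.14]},{"gripper":0,"xyz":[0,0,0],"delta_rot":[0,0,-7.14]},{"gripper":0,"xyz":[0,0,0],"delta_rot":[0,0,-7.14]}]'>/dev/null
python3 -m jog '[{"gripper":0,"xyz":[0,0,0],"delta_rot":[0,0,-7.14]},{"gripper":0,"xyz":[0,0,0],"delta_rot":[0,0,-7.14]},{"gripper":0,"xyz":[0,0,0],"delta_rot":[0,0,-7.14]},{"gripper":0,"xyz":[0,0,0],"delta_rot":[0,0,-7.14]},{"gripper":0,"xyz":[0,0,0],"delta_rot":[0,0,-7.14]}]'>/dev/null
python3 -m jog '[{"gripper":0,"xyz":[0,0,0],"delta_rot":[0,0,-7.14]},{"gripper":0,"xyz":[0,0,0],"delta_rot":[0,0,-7.14]},{"gripper":0,"xyz":[0,0,0],"delta_rot":[0,0,-7.14]},{"gripper":0,"xyz":[0,0,0],"delta_rot":[0,0,-7.14]},{"gripper":0,"xyz":[0,0,0],"delta_rot":[0,0,-7.14]}]'>/dev/null
python3 -m jog '[{"gripper":0,"xyz":[0,0,0],"delta_rot":[0,0,-7.14]},{"gripper":0,"xyz":[0,0,0],"delta_rot":[0,0,-7.14]},{"gripper":0,"xyz":[0,0,0],"delta_rot":[0,0,-7.14]},{"gripper":0,"xyz":[0,0,0],"delta_rot":[0,0,-7.14]},{"gripper":0,"xyz":[0,0,0],"delta_rot":[0,0,-7.14]}]'
python3 -m jog '[{"gripper":0,"xyz":[0,0,0],"delta_rot":[0,0,-1.5]},{"gripper":0,"xyz":[0,0,0],"delta_rot":[0,0,0]},{"gripper":0,"xyz":[0,0,0],"delta_rot":[0,0,0]}]'
python3 - <<'E'
from h import *
s=monitor.observe();print(np.round(s['joints'],1))
P,C,p=cloud('wrist')
I,Z=ortho(P,C,.40,.76,-.36,.06,.001,.2)
save('pics/w4.png',p)
v=np.isfinite(Z)
t=s['position']
m=(v&(Z>.12)&(Z<.17)); m[:,300:]=0
np.savez('/tmp/held.npz',P=P,C=C)
print(t,np.nanpercentile(Z[m],[5,50,95]))
E
```

```text
clock: 9.05
position: [0.5781, -0.1477, 0.1612]
tool_rot: [-180.0, 0.0, -5.0]
wrist_force: [0.3, 0.3, -0.6]
opening: 0.0221
clock: 9.47
position: [0.5783, -0.1489, 0.1612]
tool_rot: [-180.0, 0.0, 31.1]
wrist_force: [-0.0, 0.6, -0.1]
opening: 0.022
clock: 11.13
position: [0.5783, -0.1492, 0.1612]
tool_rot: [180.0, -0.0, 173.9]
wrist_force: [-0.4, 0.1, -0.6]
opening: 0.0215
clock: 11.38
position: [0.5784, -0.1492, 0.1612]
tool_rot: [180.0, -0.0, 175.0]
wrist_force: [0.4, 0.9, -0.7]
opening: 0.0218
[ -22.8   19.3   90.     0.    70.7 -107.8]
[ 0.57836452 -0.14924965  0.1611904 ] [0.13507829 0.1468655  0.14900703]
```

View pics/w4.png

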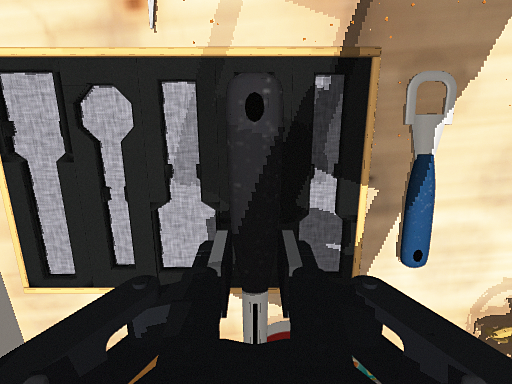

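```bash
cat >> h.py <<'E'
def held(x,y,yaw,zlo,zhi,P=None,s0=None):
    "points of the held gadget in its expected frame: centreline offset, back end, height"
    s=monitor.observe()
    if P is None: P=cloud('wrist')[0]
    t=np.radians(yaw);c,sn=np.cos(t),np.sin(t)
    d=P[:,:2]-[x,y]; u=d@[c,sn]; w=d@[-sn,c]
    m=(P[:,2]>zlo)&(P[:,2]<zhi)&(abs(w)<.02)&(u>-.12)&(u<-.03); u,w,z=u[m],w[m],P[m,2]
    print('tcp',s['position'],s['tool_rot'][2],'n',m.sum(),'back end',np.percentile(u,[.2,1]),'z',np.percentile(z,[5,50,90]))
    for a in(-.075,-.06,-.045):
        k=abs(u-a)<.007
        if k.sum()>20: print(a,'edges',np.percentile(w[k],[1,99]),'mid',np.mean(np.percentile(w[k],[1,99])),'z',np.median(z[k]))
E
python3 - <<'E'
from h import *
P=np.load('/tmp/held.npz')['P']
held(.5784,-.1492,-5,.12,.16,P)
E
```

```text
tcp [ 0.5784348  -0.14925703  0.16121643] 174.99043299302707 n 6325 back end [-0.07924868 -0.07848291] z [0.14432575 0.14729933 0.14846772]
-0.075 edges [-0.00973453  0.01284682] mid 0.0015561406774500085 z 0.14711685257862428
-0.06 edges [-0.01033827  0.01353838] mid 0.0016000547306936046 z 0.14739547301928038
-0.045 edges [-0.01017011  0.01352706] mid 0.0016784786880230697 z 0.1473263556697126
```

Run:
```python
from h import *
D=np.load('/tmp/held.npz')
I,Z=ortho(D['P'],D['C'],.40,.76,-.42,.06,.001,.1); v=np.isfinite(Z)
def clean(m): return cv2.morphologyEx(m.astype(np.uint8),cv2.MORPH_CLOSE,np.ones((3,3)))
fl=clean(v&(Z>.006)&(Z<.0165))
for n,x,y,yaw in(('brush',.585,-.09,-5),('slicer',.574,-.208,-5),('gauge',.57,-.267,175),('opener',.564,-.327,175)):
    print(n,np.round(fit(fl,.76,.06,.001,pts(G[n],2,3),x,y,yaw),4))
op=clean(v&(Z>.004)&(Z<.03)); op[:,:15]=op[:,105:]=0
print(np.round(fit(op,.76,.06,.001,pts(G['opener']),.59,0,175),4))
# extents of objects along their axis
def ext(P,C,x,y,yaw,zlo,zhi,wd=.02):
    t=np.radians(yaw);c,s=np.cos(t),np.sin(t);d=P[:,:2]-[x,y];u=d@[c,s];w=d@[-s,c]
    m=(P[:,2]>zlo)&(P[:,2]<zhi)&(abs(w)<wd)&(abs(u)<.12)
    print('ext',np.percentile(u[m],[.2,1,99,99.8]),m.sum())
ext(D['P'],0,.592,-.002,175,.009,.03)
ext(D['P'],0,.592,-.002,175,.004,.03)
for f in('tray','tray3'):
    E=np.load(f'/tmp/{f}.npz'); ext(E['P'],0,.567,-.3275,175.3,.0225,.035); 
    bright=E['C'].min(1)>190; ext(E['P'][bright],0,.567,-.3275,175.3,.010,.035,.006)
```

```text
brush [ 0.5838 -0.0876 -4.5803  0.6686]
slicer [ 0.5727 -0.2081 -5.2823  0.7074]
gauge [  0.569   -0.2683 174.8466   0.7502]
opener [  0.5648  -0.3289 175.1882   0.7638]
[ 5.895000e-01 -3.000000e-04  1.749207e+02  3.438000e-01]
ext [-0.08108594 -0.07908265  0.02101387  0.02207599] 2876
ext [-0.08089384 -0.07815532  0.07496477  0.08496277] 4570
ext [-0.08061916 -0.07888117  0.02166598  0.02311619] 1416
ext [-0.08460859  0.02464817  0.0868682   0.09004775] 364
ext [-0.08065383 -0.07981078  0.0216976   0.02368432] 3109
ext [-0.10102038 -0.02002683  0.08596946  0.08751296] 459
```

```bash
python3 -m jog '[{"gripper":0,"xyz":[0,0,35],"delta_rot":[0,0,0]},{"gripper":0,"xyz":[0,0,35],"delta_rot":[0,0,0]},{"gripper":0,"xyz":[0,0,33],"delta_rot":[0,0,0]},{"gripper":0,"xyz":[0,0,0],"delta_rot":[0,0,0]},{"gripper":0,"xyz":[0,0,0],"delta_rot":[0,0,0]}]'
python3 -m jog '[{"gripper":0,"xyz":[0,0,3],"delta_rot":[0,0,0]},{"gripper":0,"xyz":[0,0,0],"delta_rot":[0,0,0]},{"gripper":0,"xyz":[0,0,3],"delta_rot":[0,0,0]},{"gripper":0,"xyz":[0,0,0],"delta_rot":[0,0,0]},{"gripper":0,"xyz":[0,0,0],"delta_rot":[0,0,0]}]'
```

```text
clock: 11.85
position: [0.5765, -0.1485, 0.0561]
tool_rot: [179.9, -0.3, 175.0]
wrist_force: [0.3, 0.1, -0.6]
opening: 0.0218
clock: 12.27
position: [0.5793, -0.1496, 0.0534]
tool_rot: [-180.0, 0.1, 175.0]
wrist_force: [0.1, 0.3, -1.5]
opening: 0.0218
```

```bash
python3 -m jog '[{"gripper":0,"xyz":[0,0,3],"delta_rot":[0,0,0]},{"gripper":0,"xyz":[0,0,0],"delta_rot":[0,0,0]},{"gripper":0,"xyz":[0,0,2],"delta_rot":[0,0,0]},{"gripper":0,"xyz":[0,0,0],"delta_rot":[0,0,0]},{"gripper":0,"xyz":[0,0,0],"delta_rot":[0,0,0]}]'
python3 -m jog '[{"gripper":0,"xyz":[0,0,2],"delta_rot":[0,0,0]},{"gripper":0,"xyz":[0,0,0],"delta_rot":[0,0,0]},{"gripper":0,"xyz":[0,0,0],"delta_rot":[0,0,0]}]'
python3 -m jog '[{"gripper":0,"xyz":[0,0,2],"delta_rot":[0,0,0]},{"gripper":0,"xyz":[0,0,0],"delta_rot":[0,0,0]},{"gripper":0,"xyz":[0,0,0],"delta_rot":[0,0,0]}]'
```

```text
clock: 12.68
position: [0.5784, -0.1494, 0.0472]
tool_rot: [-180.0, -0.0, 175.0]
wrist_force: [0.4, -0.1, 0.4]
opening: 0.0216
clock: 12.93
position: [0.5783, -0.1494, 0.0453]
tool_rot: [-180.0, -0.0, 175.0]
wrist_force: [-2.8, 0.1, 3.5]
opening: 0.022
clock: 13.18
position: [0.5784, -0.1494, 0.0451]
tool_rot: [-180.0, -0.0, 175.1]
wrist_force: [-8.2, 1.4, 13.2]
opening: 0.0217
```

```bash
python3 -m jog '[{"gripper":0,"xyz":[0,0,-3],"delta_rot":[0,0,0]},{"gripper":0,"xyz":[2.5,0,0],"delta_rot":[0,0,0]},{"gripper":0,"xyz":[0,0,3],"delta_rot":[0,0,0]},{"gripper":0,"xyz":[0,0,0],"delta_rot":[0,0,0]},{"gripper":0,"xyz":[0,0,0],"delta_rot":[0,0,0]}]'
python3 -m jog '[{"gripper":0,"xyz":[0,0,2],"delta_rot":[0,0,0]},{"gripper":0,"xyz":[0,0,0],"delta_rot":[0,0,0]},{"gripper":0,"xyz":[0,0,0],"delta_rot":[0,0,0]}]'
```

```text
clock: 13.6
position: [0.5762, -0.1492, 0.0426]
tool_rot: [180.0, 0.0, 175.0]
wrist_force: [0.4, -0.6, -0.3]
opening: 0.0218
clock: 13.85
position: [0.5764, -0.1492, 0.0422]
tool_rot: [-180.0, 0.0, 175.0]
wrist_force: [-2.0, 1.4, 8.1]
opening: 0.0218
```

```bash
python3 -m jog '[{"gripper":0,"xyz":[0,0,2],"delta_rot":[0,0,0]},{"gripper":0,"xyz":[0,0,0],"delta_rot":[0,0,0]},{"gripper":0,"xyz":[0,0,0],"delta_rot":[0,0,0]}]'
python3 -m jog '[{"gripper":0.6,"xyz":[0,0,-4],"delta_rot":[0,0,0]},{"gripper":0.6,"xyz":[0,0,0],"delta_rot":[0,0,0]},{"gripper":0.6,"xyz":[0,0,0],"delta_rot":[0,0,0]},{"gripper":0.6,"xyz":[0,0,-40],"delta_rot":[0,0,0]},{"gripper":0.6,"xyz":[0,0,-40],"delta_rot":[0,0,0]}]'
python3 -m jog '[{"gripper":0.6,"xyz":[0,0,-30],"delta_rot":[0,0,0]},{"gripper":0.6,"xyz":[0,0,-30],"delta_rot":[0,0,0]},{"gripper":0.6,"xyz":[0,0,-30],"delta_rot":[0,0,0]},{"gripper":0.6,"xyz":[0,0,0],"delta_rot":[0,0,0]},{"gripper":0.6,"xyz":[0,0,0],"delta_rot":[0,0,0]}]'
python3 - <<'E'
from h import *
P,C,p=cloud('wrist'); np.savez('/tmp/v5.npz',P=P,C=C)
t=np.radians(-5);c,s=np.cos(t),np.sin(t);d=P[:,:2]-[.5797,-.148];u=d@[c,s];w=d@[-s,c]
for lo,hi in((-.08,-.06),(-.06,-.03),(-.03,0),(0,.02),(.04,.06),(.06,.08)):
    m=(u>lo)&(u<hi)&(abs(w)<.007); m2=(u>lo)&(u<hi)&(abs(w)<.028)&(abs(w)>.017)
    print(lo,hi,m.sum(),np.percentile(P[m,2],[20,50,80]) if m.sum()>5 else '', 'foam',np.median(P[m2,2]) if m2.sum()>5 else '')
I,Z=ortho(P,C,.40,.76,-.42,.06,.001,.1); v=np.isfinite(Z)
def clean(m): return cv2.morphologyEx(m.astype(np.uint8),cv2.MORPH_CLOSE,np.ones((3,3)))
op=clean(v&(Z>.009)&(Z<.03)); op[:,:25]=op[:,100:]=0
print('opener handle',np.round(fit(op,.76,.06,.001,pts([(-80.5,22.5,24)]),.59,0,175),4))
fl=clean(v&(Z>.006)&(Z<.0165))
print(np.round(fit(fl,.76,.06,.001,pts(G['opener'],2,3),.564,-.327,175),4))
E
```

```text
clock: 14.1
position: [0.5764, -0.1492, 0.0422]
tool_rot: [-180.0, -0.0, 175.1]
wrist_force: [-7.2, 2.2, 18.6]
opening: 0.0219
clock: 14.52
position: [0.5724, -0.1476, 0.1189]
tool_rot: [179.8, -0.6, 175.0]
wrist_force: [1.1, -1.2, 0.7]
opening: 0.0511
clock: 14.93
position: [0.5774, -0.1496, 0.2152]
tool_rot: [-179.9, 0.2, 175.0]
wrist_force: [-0.2, 0.0, -1.1]
opening: 0.0515
-0.08 -0.06 342 [0.02830162 0.02899384 0.02976587] foam 0.02039189027743049
-0.06 -0.03 459 [0.0284486  0.02905975 0.0296898 ] foam 0.02030856660559119
-0.03 0 2940 [0.27131696 0.27732432 0.28141721] foam 0.2719930959563299
0 0.02 256 [0.02471069 0.02577629 0.02705575] foam 0.21324075319052213
0.04 0.06 231 [0.01530807 0.01652341 0.01761372] foam 0.020292386651454053
0.06 0.08 212 [0.01442072 0.01565259 0.01680158] foam 0.02026041040785169
opener handle [ 5.928000e-01 -6.000000e-04  1.752214e+02  7.324000e-01]
[  0.5648  -0.3285 174.9579   0.7863]
```

```bash
python3 -m jog '[{"gripper":0.6,"xyz":[-0.5,37,0],"delta_rot":[0,0,0]},{"gripper":0.6,"xyz":[-0.5,37,0],"delta_rot":[0,0,0]},{"gripper":0.6,"xyz":[-0.5,37,0],"delta_rot":[0,0,0]},{"gripper":0.6,"xyz":[-0.5,37,0],"delta_rot":[0,0,0]},{"gripper":0.6,"xyz":[0,0,0],"delta_rot":[0,0,0]}]'
python3 -m jog '[{"gripper":0.6,"xyz":[0,0,40],"delta_rot":[0,0,0]},{"gripper":0.6,"xyz":[0,0,40],"delta_rot":[0,0,0]},{"gripper":0.6,"xyz":[0,0,40],"delta_rot":[0,0,0]},{"gripper":0.6,"xyz":[0,0,0],"delta_rot":[0,0,0]},{"gripper":0.6,"xyz":[0,0,0],"delta_rot":[0,0,0]}]'
python3 -m jog '[{"gripper":0.6,"xyz":[0,0,0],"delta_rot":[0,0,0]},{"gripper":0.6,"xyz":[0,0,0],"delta_rot":[0,0,0]}]'
```

```text
clock: 15.4
position: [0.5891, 0.0047, 0.21]
tool_rot: [179.8, -0.3, 175.4]
wrist_force: [0.7, -0.5, -0.2]
opening: 0.0513
clock: 15.82
position: [0.5867, -0.0015, 0.0885]
tool_rot: [180.0, -0.6, 175.0]
wrist_force: [0.6, 0.2, 0.7]
opening: 0.0517
clock: 15.98
position: [0.5931, -0.0024, 0.096]
tool_rot: [-180.0, 0.3, 175.0]
wrist_force: [0.2, 0.4, 0.1]
opening: 0.0511
```

```bash
python3 -m jog '[{"gripper":0.6,"xyz":[0,1,30],"delta_rot":[0,0,0]},{"gripper":0.6,"xyz":[0,0,25],"delta_rot":[0,0,0]},{"gripper":0.6,"xyz":[0,0,0],"delta_rot":[0,0,0]},{"gripper":0.6,"xyz":[0,0,0],"delta_rot":[0,0,0]},{"gripper":0.6,"xyz":[0,0,0],"delta_rot":[0,0,0]}]'
python3 -m jog '[{"gripper":0.6,"xyz":[0,0,0],"delta_rot":[0,0,0]}]'
```

```text
clock: 16.4
position: [0.5931, -0.0013, 0.041]
tool_rot: [-180.0, 0.3, 175.0]
wrist_force: [-0.2, -0.5, 0.6]
opening: 0.0513
clock: 16.48
position: [0.5933, -0.0012, 0.0412]
tool_rot: [-180.0, 0.3, 175.0]
wrist_force: [-0.3, 0.6, -0.3]
opening: 0.0512
```

```bash
python3 -m jog '[{"gripper":0.6,"xyz":[0,0,12],"delta_rot":[0,0,0]},{"gripper":0.6,"xyz":[0,0,0],"delta_rot":[0,0,0]},{"gripper":0.6,"xyz":[0,0,0],"delta_rot":[0,0,0]}]'
python3 -m jog '[{"gripper":0,"xyz":[0,0,0],"delta_rot":[0,0,0]},{"gripper":0,"xyz":[0,0,0],"delta_rot":[0,0,0]},{"gripper":0,"xyz":[0,0,0],"delta_rot":[0,0,0]},{"gripper":0,"xyz":[0,0,0],"delta_rot":[0,0,0]},{"gripper":0,"xyz":[0,0,0],"delta_rot":[0,0,0]}]' 50
python3 -m jog '[{"gripper":0,"xyz":[0,0,-20],"delta_rot":[0,0,0]},{"gripper":0,"xyz":[0,0,-30],"delta_rot":[0,0,0]},{"gripper":0,"xyz":[0,0,-30],"delta_rot":[0,0,0]},{"gripper":0,"xyz":[0,0,-20],"delta_rot":[0,0,0]},{"gripper":0,"xyz":[0,0,0],"delta_rot":[0,0,0]}]'
```

```text
clock: 16.73
position: [0.5903, -0.0008, 0.0258]
tool_rot: [180.0, -0.1, 175.0]
wrist_force: [0.0, -0.1, -0.3]
opening: 0.051
clock: 17.15
position: [0.5914, -0.0009, 0.0266]
tool_rot: [-180.0, 0.0, 175.0]
wrist_force: [-0.5, -0.0, 1.3]
opening: 0.0221
clock: 17.57
position: [0.5947, -0.0013, 0.1317]
tool_rot: [-180.0, 0.6, 175.0]
wrist_force: [0.8, -1.2, -0.4]
opening: 0.0222
```

```bash
python3 -m jog '[{"gripper":0,"xyz":[-0.2,-36,0],"delta_rot":[0,0,0]},{"gripper":0,"xyz":[-0.2,-36,0],"delta_rot":[0,0,0]},{"gripper":0,"xyz":[-0.2,-36,0],"delta_rot":[0,0,0]},{"gripper":0,"xyz":[-0.2,-36,0],"delta_rot":[0,0,0]},{"gripper":0,"xyz":[-0.2,-36,0],"delta_rot":[0,0,0]}]'>/dev/null
python3 -m jog '[{"gripper":0,"xyz":[-0.2,-36,0],"delta_rot":[0,0,0]},{"gripper":0,"xyz":[-0.2,-36,0],"delta_rot":[0,0,0]},{"gripper":0,"xyz":[-0.2,-36,0],"delta_rot":[0,0,0]},{"gripper":0,"xyz":[-0.4,-39,0],"delta_rot":[0,0,0]},{"gripper":0,"xyz":[0,0,0],"delta_rot":[0,0,0]}]'
python3 -m jog '[{"gripper":0,"xyz":[0,0,30],"delta_rot":[0,0,0]},{"gripper":0,"xyz":[0,0,30],"delta_rot":[0,0,0]},{"gripper":0,"xyz":[0,0,0],"delta_rot":[0,0,0]},{"gripper":0,"xyz":[0,0,0],"delta_rot":[0,0,0]},{"gripper":0,"xyz":[0,0,0],"delta_rot":[0,0,0]}]'
python3 - <<'E'
from h import *
P,C,p=cloud('wrist'); save('pics/v6.png',p)
np.savez('/tmp/v6.npz',P=P,C=C)
E
```

```text
clock: 18.4
position: [0.5629, -0.3342, 0.1248]
tool_rot: [-179.8, -0.0, 174.7]
wrist_force: [-0.5, 0.1, -0.4]
opening: 0.0225
clock: 18.82
position: [0.5648, -0.3265, 0.0662]
tool_rot: [180.0, -0.0, 175.1]
wrist_force: [-1.2, -0.3, 0.3]
opening: 0.0224
```

View pics/v6.png

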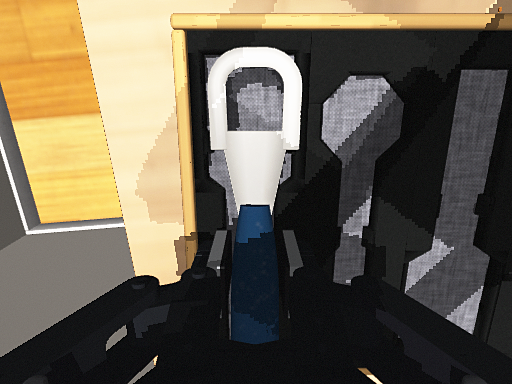

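Run:
```python
from h import *
D=np.load('/tmp/v6.npz');P,C=D['P'],D['C']
t=np.radians(175);c,s=np.cos(t),np.sin(t);d=P[:,:2]-[.5645,-.328];u=d@[c,s];w=d@[-s,c]
m=(P[:,2]>.03)&(P[:,2]<.055)&(abs(w)<.03)&(u>.035)&(u<.12)
print('head u',np.percentile(u[m],[99,99.8]),'w',[np.percentile(w[m&(abs(u-a)<.004)],[1,99])*1e3 for a in(.05,.06,.07)],np.median(P[m,2]))
m=(P[:,2]>.007)&(P[:,2]<.0165)&(abs(w)<.04)&(u>.035)&(u<.12)
print('floor u',np.percentile(u[m],[99,99.8]),'w',np.percentile(w[m],[1,99]))
```

```text
head u [0.08898184 0.08964107] w [array([-22.81671905,  16.28055553]), array([-23.39607157,  16.92527904]), array([-23.54575132,  17.11602653])] 0.04403903210285194
floor u [0.10108542 0.10165388] w [-0.02982977  0.0306695 ]
```

```bash
python3 -m jog '[{"gripper":0,"xyz":[-1.7,-2.2,14],"delta_rot":[0,0,0]},{"gripper":0,"xyz":[0,0,0],"delta_rot":[0,0,0]},{"gripper":0,"xyz":[0,0,3],"delta_rot":[0,0,0]},{"gripper":0,"xyz":[0,0,0],"delta_rot":[0,0,0]},{"gripper":0,"xyz":[0,0,0],"delta_rot":[0,0,0]}]'
python3 -m jog '[{"gripper":0,"xyz":[0,0,3],"delta_rot":[0,0,0]},{"gripper":0,"xyz":[0,0,0],"delta_rot":[0,0,0]},{"gripper":0,"xyz":[0,0,2],"delta_rot":[0,0,0]},{"gripper":0,"xyz":[0,0,0],"delta_rot":[0,0,0]},{"gripper":0,"xyz":[0,0,0],"delta_rot":[0,0,0]}]'
python3 -m jog '[{"gripper":0,"xyz":[0,0,2],"delta_rot":[0,0,0]},{"gripper":0,"xyz":[0,0,0],"delta_rot":[0,0,0]},{"gripper":0,"xyz":[0,0,0],"delta_rot":[0,0,0]}]'
```

```text
clock: 19.28
position: [0.5662, -0.3291, 0.0492]
tool_rot: [180.0, -0.0, 175.0]
wrist_force: [0.2, 0.7, -1.2]
opening: 0.0222
clock: 19.7
position: [0.5661, -0.3291, 0.044]
tool_rot: [180.0, -0.0, 175.0]
wrist_force: [1.1, -0.4, -0.8]
opening: 0.0223
clock: 19.95
position: [0.5662, -0.3293, 0.0422]
tool_rot: [-180.0, 0.0, 175.0]
wrist_force: [1.2, -1.2, -0.4]
opening: 0.0219
```

```bash
python3 -m jog '[{"gripper":0,"xyz":[0,0,2],"delta_rot":[0,0,0]},{"gripper":0,"xyz":[0,0,0],"delta_rot":[0,0,0]},{"gripper":0,"xyz":[0,0,0],"delta_rot":[0,0,0]}]'
python3 -m jog '[{"gripper":0,"xyz":[0,0,2],"delta_rot":[0,0,0]},{"gripper":0,"xyz":[0,0,0],"delta_rot":[0,0,0]},{"gripper":0,"xyz":[0,0,0],"delta_rot":[0,0,0]}]'
```

```text
clock: 20.2
position: [0.5664, -0.3293, 0.0405]
tool_rot: [-180.0, 0.0, 175.0]
wrist_force: [-0.1, -1.0, 1.0]
opening: 0.0223
clock: 20.45
position: [0.5666, -0.3295, 0.0392]
tool_rot: [-180.0, 0.1, 175.0]
wrist_force: [-1.0, -0.4, 4.9]
opening: 0.0222
```

```bash
python3 -m jog '[{"gripper":0.6,"xyz":[0,0,-2],"delta_rot":[0,0,0]},{"gripper":0.6,"xyz":[0,0,0],"delta_rot":[0,0,0]},{"gripper":0.6,"xyz":[0,0,-20],"delta_rot":[0,0,0]},{"gripper":0.6,"xyz":[0,0,-25],"delta_rot":[0,0,0]},{"gripper":0,"xyz":[15,0,0],"delta_rot":[0,0,0]}]'
python3 -m jog '[{"gripper":0,"xyz":[15,0,0],"delta_rot":[0,0,0]},{"gripper":0,"xyz":[14,0,0],"delta_rot":[0,0,0]},{"gripper":0,"xyz":[0,0,0],"delta_rot":[0,0,0]},{"gripper":0,"xyz":[0,0,0],"delta_rot":[0,0,0]},{"gripper":0,"xyz":[0,0,0],"delta_rot":[0,0,0]}]'
cat >> h.py <<'E'
def heights(x,y,yaw,P=None,step=.02):
    "median surface height along a gadget lying at x,y,yaw"
    if P is None: P=cloud('wrist')[0]
    t=np.radians(yaw);c,s=np.cos(t),np.sin(t);d=P[:,:2]-[x,y];u=d@[c,s];w=d@[-s,c]
    for a in np.arange(-.08,.09,step):
        m=(abs(u-a)<.005)&(abs(w)<.006)&(P[:,2]<.06)
        print(round(a*1e3),m.sum(),round(np.median(P[m,2])*1e3,1) if m.sum()>5 else '-',end=' | ')
    print()
E
python3 -c "
from h import *
heights(.5645,-.328,175)"
```

```text
clock: 20.87
position: [0.5559, -0.3302, 0.0904]
tool_rot: [-179.7, 0.6, 175.1]
wrist_force: [1.2, -1.2, 1.4]
opening: 0.0404
clock: 21.28
position: [0.5228, -0.3254, 0.0851]
tool_rot: [-180.0, 0.0, 175.0]
wrist_force: [-0.1, -0.4, 0.7]
opening: 0.0001
-80 0 - | -60 0 - | -40 143 30.2 | -20 0 - | 0 0 - | 20 0 - | 40 292 18.1 | 60 291 12.4 | 80 301 14.2 |
```

```bash
python3 -m jog '[{"gripper":0,"xyz":[0,-2,22],"delta_rot":[0,0,0]},{"gripper":0,"xyz":[0,0,20],"delta_rot":[0,0,0]},{"gripper":0,"xyz":[0,0,0],"delta_rot":[0,0,0]},{"gripper":0,"xyz":[0,0,0],"delta_rot":[0,0,0]},{"gripper":0,"xyz":[0,0,0],"delta_rot":[0,0,0]}]'
python3 -m jog '[{"gripper":0,"xyz":[0,0,2],"delta_rot":[0,0,0]},{"gripper":0,"xyz":[0,0,0],"delta_rot":[0,0,0]},{"gripper":0,"xyz":[0,0,2],"delta_rot":[0,0,0]},{"gripper":0,"xyz":[0,0,0],"delta_rot":[0,0,0]},{"gripper":0,"xyz":[0,0,0],"delta_rot":[0,0,0]}]'
```

```text
clock: 21.75
position: [0.5228, -0.3274, 0.0433]
tool_rot: [-180.0, 0.0, 175.1]
wrist_force: [0.3, 1.1, 0.4]
opening: -0.0001
clock: 22.17
position: [0.5221, -0.3273, 0.0392]
tool_rot: [180.0, -0.0, 175.0]
wrist_force: [-0.8, -0.1, 0.6]
opening: -0.0001
```

```bash
python3 -m jog '[{"gripper":0,"xyz":[0,0,2],"delta_rot":[0,0,0]},{"gripper":0,"xyz":[0,0,0],"delta_rot":[0,0,0]},{"gripper":0,"xyz":[0,0,0],"delta_rot":[0,0,0]}]'
python3 -m jog '[{"gripper":0,"xyz":[0,0,2],"delta_rot":[0,0,0]},{"gripper":0,"xyz":[0,0,0],"delta_rot":[0,0,0]},{"gripper":0,"xyz":[0,0,0],"delta_rot":[0,0,0]}]'
```

```text
clock: 22.42
position: [0.522, -0.3272, 0.037]
tool_rot: [180.0, -0.0, 175.0]
wrist_force: [-0.2, 0.5, 0.1]
opening: -0.0002
clock: 22.67
position: [0.5223, -0.3275, 0.0367]
tool_rot: [-180.0, -0.0, 175.0]
wrist_force: [-4.2, 2.0, 7.6]
opening: -0.0001
```

```bash
python3 -m jog '[{"gripper":0,"xyz":[0,0,2],"delta_rot":[0,0,0]},{"gripper":0,"xyz":[0,0,0],"delta_rot":[0,0,0]},{"gripper":0,"xyz":[0,0,0],"delta_rot":[0,0,0]}]'
python3 -m jog '[{"gripper":0,"xyz":[0,0,-40],"delta_rot":[0,0,0]},{"gripper":0,"xyz":[0,0,-40],"delta_rot":[0,0,0]},{"gripper":0,"xyz":[0,0,-40],"delta_rot":[0,0,0]},{"gripper":0.6,"xyz":[0,0,-40],"delta_rot":[0,0,0]},{"gripper":0.6,"xyz":[0,0,-40],"delta_rot":[0,0,0]}]'
python3 -c "
from h import *
P=cloud('wrist')[0]
heights(.5645,-.328,175,P); heights(.5797,-.148,-5,P)"
for i in 1; do python3 -m jog '[{"gripper":0.6,"xyz":[2,38,0],"delta_rot":[0,0,0]},{"gripper":0.6,"xyz":[2,38,0],"delta_rot":[0,0,0]},{"gripper":0.6,"xyz":[2,38,0],"delta_rot":[0,0,0]},{"gripper":0.6,"xyz":[2,38,0],"delta_rot":[0,0,0]},{"gripper":0.6,"xyz":[2,38,0],"delta_rot":[0,0,0]}]' >/dev/null
python3 -m jog '[{"gripper":0.6,"xyz":[2,38,0],"delta_rot":[0,0,0]},{"gripper":0.6,"xyz":[2,38,0],"delta_rot":[0,0,0]},{"gripper":0.6,"xyz":[2,38,0],"delta_rot":[0,0,0]},{"gripper":0.6,"xyz":[2,38,0],"delta_rot":[0,0,0]},{"gripper":0.6,"xyz":[2,38,0],"delta_rot":[0,0,0]}]' >/dev/null
python3 -m jog '[{"gripper":0.6,"xyz":[2,38,0],"delta_rot":[0,0,0]},{"gripper":0.6,"xyz":[2,38,0],"delta_rot":[0,0,0]},{"gripper":0.6,"xyz":[2,38,0],"delta_rot":[0,0,0]},{"gripper":0.6,"xyz":[2,33,0],"delta_rot":[0,0,0]},{"gripper":0.6,"xyz":[0,0,0],"delta_rot":[0,0,7.1]}]'
python3 -m jog '[{"gripper":0.6,"xyz":[0,0,0],"delta_rot":[0,0,7.1]},{"gripper":0.6,"xyz":[0,0,0],"delta_rot":[0,0,7.1]},{"gripper":0.6,"xyz":[0,0,0],"delta_rot":[0,0,7.1]},{"gripper":0.6,"xyz":[0,0,0],"delta_rot":[0,0,7.1]},{"gripper":0.6,"xyz":[0,0,0],"delta_rot":[0,0,7.1]}]' >/dev/null
python3 -m jog '[{"gripper":0.6,"xyz":[0,0,0],"delta_rot":[0,0,7.1]},{"gripper":0.6,"xyz":[0,0,0],"delta_rot":[0,0,7.1]},{"gripper":0.6,"xyz":[0,0,0],"delta_rot":[0,0,7.1]},{"gripper":0.6,"xyz":[0,0,0],"delta_rot":[0,0,7.1]},{"gripper":0.6,"xyz":[0,0,0],"delta_rot":[0,0,7.1]}]' >/dev/null
python3 -m jog '[{"gripper":0.6,"xyz":[0,0,0],"delta_rot":[0,0,7]},{"gripper":0.6,"xyz":[0,0,0],"delta_rot":[0,0,0]},{"gripper":0.6,"xyz":[0,0,0],"delta_rot":[0,0,0]}]'; done
python3 - <<'E'
from h import *
print(np.round(monitor.observe()['joints'],1))
P,C,p=cloud('wrist'); np.savez('/tmp/v7.npz',P=P,C=C); save('pics/v7.png',p)
E
```

```text
clock: 22.92
position: [0.5223, -0.3275, 0.0366]
tool_rot: [-180.0, -0.0, 175.1]
wrist_force: [-5.4, 5.2, 17.7]
opening: 0.0001
clock: 23.33
position: [0.5219, -0.3271, 0.2351]
tool_rot: [180.0, 0.0, 175.0]
wrist_force: [0.6, -1.3, 0.1]
opening: 0.0234
-80 74 31.1 | -60 90 30.7 | -40 95 30.0 | -20 95 28.7 | 0 100 26.6 | 20 107 19.5 | 40 98 17.8 | 60 98 12.5 | 80 99 13.8 | 
-80 150 27.9 | -60 108 29.4 | -40 104 29.4 | -20 99 28.9 | 0 99 27.7 | 20 84 24.1 | 40 83 17.5 | 60 82 16.5 | 80 71 15.3 | 
clock: 24.63
position: [0.5392, 0.206, 0.2331]
tool_rot: [179.8, -0.0, 168.2]
wrist_force: [-0.0, -0.8, -0.7]
opening: 0.0514
clock: 25.72
position: [0.5397, 0.2001, 0.233]
tool_rot: [-180.0, 0.0, 90.1]
wrist_force: [-0.5, -0.3, 0.1]
opening: 0.0512
[11.7 12.7 89.3 -0.  77.9 11.6]
```

View pics/v7.png

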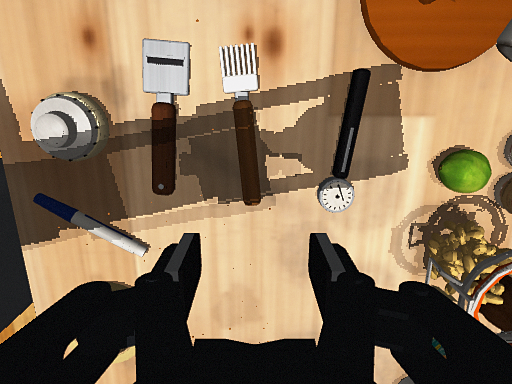

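```bash
cat >> h.py <<'E'
def find(n,x,y,yaw,P,zt=.005,verbose=1):
    r=.001;x1=x+.13;y1=y+.13
    I,Z=ortho(P,P*0,x-.13,x1,y-.13,y1,r,.06)
    m=(np.isfinite(Z)&(Z>zt)).astype(np.uint8); m=cv2.morphologyEx(m,cv2.MORPH_CLOSE,np.ones((3,3)))
    k,lab=cv2.connectedComponents(m); l=lab[120:140,120:140]; l=l[l>0]
    m=(lab==np.bincount(l).argmax())
    q=fit(m,x1,y1,r,pts(G[n]),x,y,yaw)
    t=np.radians(q[2]);c,s=np.cos(t),np.sin(t)
    ii,jj=np.where(m);X=np.c_[x1-(ii+.5)*r,y1-(jj+.5)*r]-q[:2];u=X@[c,s];w=X@[-s,c]
    e=np.percentile(u,[.1,99.9]);k=abs(u)<.03
    print(n,np.round(q,4),'ext',np.round(e,4),'mid u',round(e.mean()*1e3,1),'handle w',np.round(np.percentile(w[k],[2,98]),4),'top z at origin',np.nanmedian(Z[ii,jj][(abs(u)<.01)&(abs(w)<.006)]))
    return q
E
python3 - <<'E'
from h import *
P=np.load('/tmp/v7.npz')['P']
find('brush',.53,.24,95,P); find('slicer',.445,.245,90,P); find('gauge',.637,.23,-100,P)
E
```

```text
brush [ 0.5298  0.2391 95.5332  0.8332] ext [-0.084   0.0827] mid u -0.7 handle w [-0.0094  0.0095] top z at origin 0.018300442055116523
slicer [ 0.4455  0.2467 85.8019  0.829 ] ext [-0.0783  0.0793] mid u 0.5 handle w [-0.0116  0.011 ] top z at origin 0.02054888439167249
gauge [  0.6384   0.2232 -97.6325   0.8366] ext [-0.0765  0.076 ] mid u -0.2 handle w [-0.0078  0.0075] top z at origin 0.016616107628430937
```

```bash
python3 -m jog '[{"gripper":0.6,"xyz":[39,-9.9,0],"delta_rot":[0,0,0]},{"gripper":0.6,"xyz":[0,0,38],"delta_rot":[0,0,-5.4]},{"gripper":0.6,"xyz":[0,0,38],"delta_rot":[0,0,0]},{"gripper":0.6,"xyz":[0,0,38],"delta_rot":[0,0,0]},{"gripper":0.6,"xyz":[0,0,38],"delta_rot":[0,0,0]}]'
python3 -m jog '[{"gripper":0.6,"xyz":[0,0,20],"delta_rot":[0,0,0]},{"gripper":0.6,"xyz":[0,0,0],"delta_rot":[0,0,0]},{"gripper":0.6,"xyz":[0,0,0],"delta_rot":[0,0,0]},{"gripper":0.6,"xyz":[0,0,0],"delta_rot":[0,0,0]},{"gripper":0.6,"xyz":[0,0,0],"delta_rot":[0,0,0]}]'
```

```text
clock: 26.18
position: [0.5301, 0.2396, 0.0801]
tool_rot: [179.9, -0.0, 95.5]
wrist_force: [-0.1, 0.7, -0.3]
opening: 0.0515
clock: 26.6
position: [0.5323, 0.2398, 0.064]
tool_rot: [179.7, -0.1, 95.4]
wrist_force: [0.4, 0.4, 0.2]
opening: 0.0511
```

```bash
python3 -m jog '[{"gripper":0.6,"xyz":[0,-1.5,33],"delta_rot":[0,0,0]},{"gripper":0.6,"xyz":[0,0,0],"delta_rot":[0,0,0]},{"gripper":0.6,"xyz":[0,0,0],"delta_rot":[0,0,0]},{"gripper":0.6,"xyz":[0,0,0],"delta_rot":[0,0,0]}]'
python3 -m jog '[{"gripper":0.6,"xyz":[0,0,0],"delta_rot":[0,0,0]},{"gripper":0.6,"xyz":[0,0,0],"delta_rot":[0,0,0]}]'
```

```text
clock: 26.93
position: [0.5297, 0.2394, 0.03]
tool_rot: [179.8, -0.0, 95.3]
wrist_force: [0.7, 0.1, 1.8]
opening: 0.051
clock: 27.1
position: [0.5299, 0.2394, 0.0301]
tool_rot: [179.8, -0.0, 95.3]
wrist_force: [1.3, -0.0, -0.5]
opening: 0.0514
```

```bash
python3 -m jog '[{"gripper":0,"xyz":[0,0,1],"delta_rot":[0,0,0]},{"gripper":0,"xyz":[0,0,0],"delta_rot":[0,0,0]},{"gripper":0,"xyz":[0,0,0],"delta_rot":[0,0,0]},{"gripper":0,"xyz":[0,0,0],"delta_rot":[0,0,0]},{"gripper":0,"xyz":[0,0,0],"delta_rot":[0,0,0]}]' 50
python3 -m jog '[{"gripper":0,"xyz":[0,0,-20],"delta_rot":[0,0,0]},{"gripper":0,"xyz":[0,0,-30],"delta_rot":[0,0,0]},{"gripper":0,"xyz":[0,0,-40],"delta_rot":[0,0,0]},{"gripper":0,"xyz":[0,0,-40],"delta_rot":[0,0,0]},{"gripper":0,"xyz":[0,0,0],"delta_rot":[0,0,0]}]'
python3 -m jog '[{"gripper":0,"xyz":[0,0,0],"delta_rot":[0,0,7]},{"gripper":0,"xyz":[0,0,0],"delta_rot":[0,0,7]},{"gripper":0,"xyz":[0,0,0],"delta_rot":[0,0,7]},{"gripper":0,"xyz":[0,0,0],"delta_rot":[0,0,7]},{"gripper":0,"xyz":[0,0,0],"delta_rot":[0,0,7]}]'
python3 -m jog '[{"gripper":0,"xyz":[0,0,0],"delta_rot":[0,0,7]},{"gripper":0,"xyz":[0,0,0],"delta_rot":[0,0,7]},{"gripper":0,"xyz":[0,0,0],"delta_rot":[0,0,7]},{"gripper":0,"xyz":[0,0,0],"delta_rot":[0,0,7]},{"gripper":0,"xyz":[0,0,0],"delta_rot":[0,0,7]}]' >/dev/null
python3 -m jog '[{"gripper":0,"xyz":[0,0,0],"delta_rot":[0,0,7]},{"gripper":0,"xyz":[0,0,0],"delta_rot":[0,0,7]},{"gripper":0,"xyz":[0,0,0],"delta_rot":[0,0,7]},{"gripper":0,"xyz":[0,0,0],"delta_rot":[0,0,7]},{"gripper":0,"xyz":[0,0,0],"delta_rot":[0,0,2.5]}]'
```

```text
clock: 27.52
position: [0.529, 0.2392, 0.0279]
tool_rot: [179.9, -0.0, 95.3]
wrist_force: [0.5, -0.6, 4.6]
opening: 0.0183
clock: 27.93
position: [0.5341, 0.2407, 0.1664]
tool_rot: [179.1, -0.2, 95.4]
wrist_force: [2.0, 0.7, 1.0]
opening: 0.0187
clock: 28.35
position: [0.528, 0.2389, 0.1564]
tool_rot: [-180.0, 0.0, 60.0]
wrist_force: [-0.3, 0.3, -0.5]
opening: 0.0184
clock: 29.18
position: [0.528, 0.2389, 0.1563]
tool_rot: [180.0, 0.1, -5.4]
wrist_force: [0.1, 0.3, -0.3]
opening: 0.0179
```

```bash
python3 -m jog '[{"gripper":0,"xyz":[9.5,35.7,0],"delta_rot":[0,0,0]},{"gripper":0,"xyz":[9.5,35.7,0],"delta_rot":[0,0,0]},{"gripper":0,"xyz":[9.5,35.7,0],"delta_rot":[0,0,0]},{"gripper":0,"xyz":[9.5,35.7,0],"delta_rot":[0,0,0]},{"gripper":0,"xyz":[9.5,35.7,0],"delta_rot":[0,0,0]}]'>/dev/null
python3 -m jog '[{"gripper":0,"xyz":[9.5,35.7,0],"delta_rot":[0,0,0]},{"gripper":0,"xyz":[9.5,35.7,0],"delta_rot":[0,0,0]},{"gripper":0,"xyz":[9.5,35.7,0],"delta_rot":[0,0,0]},{"gripper":0,"xyz":[9.5,35.7,0],"delta_rot":[0,0,0]},{"gripper":0,"xyz":[0,0,0],"delta_rot":[0,0,0]}]'
python3 -m jog '[{"gripper":0,"xyz":[0,0,30],"delta_rot":[0,0,0]},{"gripper":0,"xyz":[0,0,30],"delta_rot":[0,0,0]},{"gripper":0,"xyz":[0,0,30],"delta_rot":[0,0,0]},{"gripper":0,"xyz":[0,0,0],"delta_rot":[0,0,0]},{"gripper":0,"xyz":[0,0,0],"delta_rot":[0,0,0]}]'
cat >> h.py <<'E'
def tip(n,x,y,yaw,ztop,P=None):
    "held gadget's head seen against its pocket frame: front end, edges"
    if P is None: P=cloud('wrist')[0]
    print(monitor.observe()['position'],monitor.observe()['tool_rot'])
    t=np.radians(yaw);c,s=np.cos(t),np.sin(t);d=P[:,:2]-[x,y];u=d@[c,s];w=d@[-s,c]
    m=(P[:,2]>.028)&(P[:,2]<ztop)&(abs(w)<.035)&(u>.02)&(u<.12)
    if m.sum(): print('front',np.percentile(u[m],[99,99.8]),'z',np.percentile(P[m,2],[5,50,95]))
    for a in (.025,.035,.05,.06,.07):
        k=m&(abs(u-a)<.004)
        if k.sum()>20: e=np.percentile(w[k],[1,99])*1e3; print(a,e,'mid',e.mean())
E
python3 -c "
from h import *
tip('brush',.5855,-.0882,-5,.06)"
```

```text
clock: 30.02
position: [0.5857, -0.0955, 0.157]
tool_rot: [179.8, -0.1, -5.5]
wrist_force: [0.4, 1.0, -0.3]
opening: 0.0182
clock: 30.43
position: [0.5824, -0.0876, 0.0647]
tool_rot: [-179.9, 0.4, -5.1]
wrist_force: [1.0, 0.3, 0.1]
opening: 0.0185
[ 0.58455528 -0.08828375  0.0671244 ] [-1.79983488e+02  5.50817623e-02 -5.14257978e+00]
front [0.07744214 0.07787976] z [0.0445364  0.05022528 0.05206146]
0.025 [-6.43122593 10.38943044] mid 1.9791022571366161
0.035 [-15.10563756  19.25421849] mid 2.074290463179957
0.05 [-15.13909607  18.92756814] mid 1.8942360364289081
0.06 [-15.03678273  19.14094251] mid 2.052079889764295
0.07 [-15.1108499   19.07410512] mid 1.9816276118443925
```

```bash
cat > pk.py <<'E'
from h import *
P,C,p=cloud('wrist')
I,Z=ortho(P,C,.40,.76,-.42,.06,.001,.0235); v=np.isfinite(Z)
fl=cv2.morphologyEx((v&(Z>.006)&(Z<.0165)).astype(np.uint8),cv2.MORPH_CLOSE,np.ones((3,3)))
for n,x,y,yaw in(('brush',.5855,-.088,-5),('slicer',.574,-.208,-5),('gauge',.569,-.268,175)):
    q=fit(fl,.76,.06,.001,pts(G[n],2,3),x,y,yaw)
    # head edges on raw floor points
    t=np.radians(yaw);c,s=np.cos(t),np.sin(t);d=P[:,:2]-[x,y];u=d@[c,s];w=d@[-s,c]
    m=(P[:,2]>.007)&(P[:,2]<.0165)&(abs(w)<.029)&(u<.1)
    e=[]
    for a in(-.05,-.03,.05,.06,.07):
        k=m&(abs(u-a)<.004); e.append((a,k.sum(),*(np.percentile(w[k],[1,99]).round(4) if k.sum()>9 else ())))
    print(n,np.round(q,4),'front',np.percentile(u[m&(u>0.03)],[99,99.8]) if (m&(u>.03)).sum()>20 else '',e)
save('pics/pk.png',p)
E
python3 pk.py; python3 -c "
from h import *
print(monitor.observe()['position']); tip('brush',.5855,-.0882,-5,.06)"
```

```text
brush [ 0.5891 -0.0903 -2.6879 -0.6871] front [0.08774657 0.08779908] [(-0.05, np.int64(16), np.float64(-0.0123), np.float64(-0.0115)), (-0.03, np.int64(0)), (0.05, np.int64(164), np.float64(-0.0154), np.float64(0.018)), (0.06, np.int64(280), np.float64(-0.0153), np.float64(0.0181)), (0.07, np.int64(277), np.float64(-0.0155), np.float64(0.018))]
slicer [ 0.5743 -0.2087 -4.1352  0.5249] front [0.0833546  0.08383198] [(-0.05, np.int64(477), np.float64(-0.0147), np.float64(0.0101)), (-0.03, np.int64(520), np.float64(-0.0147), np.float64(0.0097)), (0.05, np.int64(1098), np.float64(-0.0188), np.float64(0.0224)), (0.06, np.int64(1100), np.float64(-0.0168), np.float64(0.0224)), (0.07, np.int64(1128), np.float64(-0.0147), np.float64(0.0226))]
gauge [  0.5798  -0.2087 178.2119   0.6441] front [0.07220869 0.07236576] [(-0.05, np.int64(0)), (-0.03, np.int64(0)), (0.05, np.int64(0)), (0.06, np.int64(1)), (0.07, np.int64(18), np.float64(-0.0165), np.float64(-0.0143))]
[ 0.58593564 -0.08869856  0.06869195]
[ 0.58660157 -0.08895885  0.06952521] [179.95016857  -0.24069388  -5.14059599]
front [0.08120957 0.08167771] z [0.04907241 0.05470105 0.05763234]
0.025 [-8.12075698 10.62959386] mid 1.2544184420150994
0.035 [-14.03786554  16.57869641] mid 1.2704154372404366
0.05 [-15.95059593  18.3885814 ] mid 1.2189927308262165
0.06 [-15.83780894  18.30529145] mid 1.23374125210748
0.07 [-15.97940642  18.26008102] mid 1.1403373004366166
```

View pics/pk.png

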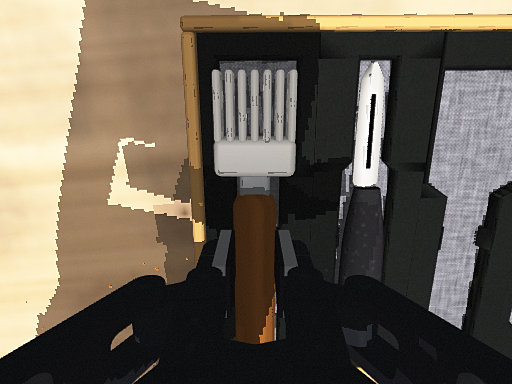

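```bash
python3 -m jog '[{"gripper":0,"xyz":[0,0.7,8],"delta_rot":[0,0,0]},{"gripper":0,"xyz":[0,0,8],"delta_rot":[0,0,0]},{"gripper":0,"xyz":[0,0,0],"delta_rot":[0,0,0]},{"gripper":0,"xyz":[0,0,0],"delta_rot":[0,0,0]},{"gripper":0,"xyz":[0,0,0],"delta_rot":[0,0,0]}]'
python3 -m jog '[{"gripper":0,"xyz":[0,0,0],"delta_rot":[0,0,0]},{"gripper":0,"xyz":[0,0,0],"delta_rot":[0,0,0]},{"gripper":0,"xyz":[0,0,0],"delta_rot":[0,0,0]},{"gripper":0,"xyz":[0,0,0],"delta_rot":[0,0,0]}]'
python3 -c "
from h import *
tip('brush',.5855,-.0882,-5,.05)"
```

```text
clock: 31.0
position: [0.5846, -0.0894, 0.0512]
tool_rot: [-180.0, 0.0, -5.2]
wrist_force: [-0.2, 0.1, -0.5]
opening: 0.0183
clock: 31.33
position: [0.5848, -0.0894, 0.0514]
tool_rot: [180.0, -0.0, -5.2]
wrist_force: [0.1, -0.4, -0.2]
opening: 0.0189
[ 0.58478279 -0.08942272  0.05137293] [ 1.79995467e+02 -1.62837180e-02 -5.15994182e+00]
front [0.0801109  0.08057324] z [0.0348574  0.03730674 0.04009751]
0.025 [-8.9596894  9.6294312] mid 0.33487089981047813
0.035 [-15.9512931  16.791594 ] mid 0.42015045036051735
0.05 [-16.80450828  17.49063747] mid 0.34306459598576744
0.06 [-16.72586594  17.40489424] mid 0.33951415039142674
0.07 [-16.7852112   17.38403941] mid 0.2994141066485714
```

```bash
python3 -m jog '[{"gripper":0,"xyz":[1.5,0,2],"delta_rot":[0,0,0]},{"gripper":0,"xyz":[0,0,0],"delta_rot":[0,0,0]},{"gripper":0,"xyz":[0,0,2],"delta_rot":[0,0,0]},{"gripper":0,"xyz":[0,0,0],"delta_rot":[0,0,0]},{"gripper":0,"xyz":[0,0,2],"delta_rot":[0,0,0]}]'
python3 -m jog '[{"gripper":0,"xyz":[0,0,0],"delta_rot":[0,0,0]},{"gripper":0,"xyz":[0,0,2],"delta_rot":[0,0,0]},{"gripper":0,"xyz":[0,0,0],"delta_rot":[0,0,0]},{"gripper":0,"xyz":[0,0,0],"delta_rot":[0,0,0]}]'
python3 -m jog '[{"gripper":0,"xyz":[0,0,2],"delta_rot":[0,0,0]},{"gripper":0,"xyz":[0,0,0],"delta_rot":[0,0,0]},{"gripper":0,"xyz":[0,0,0],"delta_rot":[0,0,0]}]'
python3 -m jog '[{"gripper":0,"xyz":[0,0,2],"delta_rot":[0,0,0]},{"gripper":0,"xyz":[0,0,0],"delta_rot":[0,0,0]},{"gripper":0,"xyz":[0,0,0],"delta_rot":[0,0,0]}]'
```

```text
clock: 31.8
position: [0.5863, -0.0896, 0.0453]
tool_rot: [180.0, -0.0, -5.2]
wrist_force: [0.7, 0.3, -0.6]
opening: 0.0186
clock: 32.13
position: [0.5863, -0.0897, 0.0432]
tool_rot: [180.0, -0.0, -5.2]
wrist_force: [1.1, -0.8, -0.1]
opening: 0.0186
clock: 32.38
position: [0.5864, -0.0896, 0.0411]
tool_rot: [180.0, -0.0, -5.2]
wrist_force: [0.4, -0.8, -0.3]
opening: 0.0184
clock: 32.63
position: [0.5865, -0.0896, 0.0399]
tool_rot: [180.0, -0.0, -5.2]
wrist_force: [-0.5, -0.3, 4.5]
opening: 0.0184
```

```bash
python3 -m jog '[{"gripper":0,"xyz":[0,0,2],"delta_rot":[0,0,0]},{"gripper":0,"xyz":[0,0,0],"delta_rot":[0,0,0]},{"gripper":0,"xyz":[0,0,0],"delta_rot":[0,0,0]}]'
python3 -m jog '[{"gripper":0,"xyz":[0,0,1.5],"delta_rot":[0,0,0]},{"gripper":0,"xyz":[0,0,0],"delta_rot":[0,0,0]},{"gripper":0,"xyz":[0,0,0],"delta_rot":[0,0,0]}]'
python3 -c "
from h import *
heights(.5855,-.0882,-5)"
```

```text
clock: 32.88
position: [0.5865, -0.0896, 0.0398]
tool_rot: [180.0, -0.0, -5.1]
wrist_force: [-6.1, 0.9, 15.4]
opening: 0.0187
clock: 33.13
position: [0.5866, -0.0897, 0.0398]
tool_rot: [180.0, 0.0, -5.1]
wrist_force: [-9.5, 1.8, 25.1]
opening: 0.0182
-80 0 - | -60 0 - | -40 400 30.3 | -20 456 30.3 | 0 504 30.3 | 20 582 30.2 | 40 569 25.8 | 60 679 25.2 | 80 667 24.6 |
```

```bash
python3 -m jog '[{"gripper":0.5,"xyz":[0,0,-5],"delta_rot":[0,0,0]},{"gripper":0.5,"xyz":[0,0,0],"delta_rot":[0,0,0]},{"gripper":0.5,"xyz":[0,0,0],"delta_rot":[0,0,0]},{"gripper":0.5,"xyz":[0,0,-25],"delta_rot":[0,0,0]},{"gripper":0.5,"xyz":[0,0,-41],"delta_rot":[0,0,0]}]'
python3 -m jog '[{"gripper":0.6,"xyz":[0,0,-40],"delta_rot":[0,0,0]},{"gripper":0.6,"xyz":[0,0,-40],"delta_rot":[0,0,0]},{"gripper":0.6,"xyz":[0,0,-40],"delta_rot":[0,0,0]},{"gripper":0.6,"xyz":[-10.2,-35.5,0],"delta_rot":[0,0,0]},{"gripper":0.6,"xyz":[-10.2,-35.5,0],"delta_rot":[0,0,0]}]'
python3 -m jog '[{"gripper":0.6,"xyz":[-10.2,-35.5,0],"delta_rot":[0,0,0]},{"gripper":0.6,"xyz":[-10.2,-35.5,0],"delta_rot":[0,0,0]},{"gripper":0.6,"xyz":[-10.2,-35.5,0],"delta_rot":[0,0,0]},{"gripper":0.6,"xyz":[-10.2,-35.5,0],"delta_rot":[0,0,0]},{"gripper":0.6,"xyz":[-10.2,-35.5,0],"delta_rot":[0,0,0]}]'>/dev/null
python3 -m jog '[{"gripper":0.6,"xyz":[-10.2,-35.5,0],"delta_rot":[0,0,0]},{"gripper":0.6,"xyz":[0,0,0],"delta_rot":[0,0,-7.1]},{"gripper":0.6,"xyz":[0,0,0],"delta_rot":[0,0,-7.1]},{"gripper":0.6,"xyz":[0,0,0],"delta_rot":[0,0,-7.1]},{"gripper":0.6,"xyz":[0,0,0],"delta_rot":[0,0,-7.1]}]'>/dev/null
python3 -m jog '[{"gripper":0.6,"xyz":[0,0,0],"delta_rot":[0,0,-7.1]},{"gripper":0.6,"xyz":[0,0,0],"delta_rot":[0,0,-7.1]},{"gripper":0.6,"xyz":[0,0,0],"delta_rot":[0,0,-7.1]},{"gripper":0.6,"xyz":[0,0,0],"delta_rot":[0,0,-7.1]},{"gripper":0.6,"xyz":[0,0,0],"delta_rot":[0,0,-7.1]}]'>/dev/null
python3 -m jog '[{"gripper":0.6,"xyz":[0,0,0],"delta_rot":[0,0,-7.1]},{"gripper":0.6,"xyz":[0,0,0],"delta_rot":[0,0,-7.1]},{"gripper":0.6,"xyz":[0,0,0],"delta_rot":[0,0,-7.1]},{"gripper":0.6,"xyz":[0,0,0],"delta_rot":[0,0,0]},{"gripper":0.6,"xyz":[0,0,0],"delta_rot":[0,0,0]}]'
python3 -m jog '[{"gripper":0.6,"xyz":[0,0,0],"delta_rot":[0,0,0]},{"gripper":0.6,"xyz":[0,0,0],"delta_rot":[0,0,0]},{"gripper":0.6,"xyz":[0,0,0],"delta_rot":[0,0,0]}]'
python3 -c "
from h import *
P=cloud('wrist')[0]
find('slicer',.445,.245,90,P); find('gauge',.637,.23,-100,P)"
```

```text
clock: 33.6
position: [0.5808, -0.0879, 0.1006]
tool_rot: [-179.8, 0.8, -5.2]
wrist_force: [-0.0, -0.4, -0.8]
opening: 0.0428
clock: 34.02
position: [0.5746, -0.0181, 0.2302]
tool_rot: [180.0, -0.4, -5.4]
wrist_force: [0.1, 1.9, -1.0]
opening: 0.0511
clock: 35.68
position: [0.53, 0.2006, 0.2256]
tool_rot: [-179.9, 0.0, 79.9]
wrist_force: [-0.1, 0.2, 0.2]
opening: 0.0516
clock: 35.93
position: [0.5304, 0.2007, 0.2265]
tool_rot: [-180.0, 0.0, 80.0]
wrist_force: [-0.4, -0.5, -0.4]
opening: 0.0511Traceback (most recent call last):
  File "<string>", line 4, in <module>
    find('slicer',.445,.245,90,P); find('gauge',.637,.23,-100,P)
    ~~~~^^^^^^^^^^^^^^^^^^^^^^^^^
  File "h.py", line 77, in find
    m=(lab==np.bincount(l).argmax())
            ~~~~~~~~~~~~~~~~~~~~~^^
ValueError: attempt to get argmax of an empty sequence
```

The slicer has moved (the announced knock). Look again.

Run:
```python
from h import *
P,C,p=cloud('wrist'); np.savez('/tmp/v8.npz',P=P,C=C); 
I,Z=ortho(P,C,.33,.73,.03,.4,.001); save('pics/v8.png',cv2.dilate(I,np.ones((2,2))))
find('gauge',.637,.23,-100,P)
```

```text
gauge [  0.6385   0.2232 -97.5089   0.8339] ext [-0.076   0.0761] mid u 0.1 handle w [-0.0078  0.0076] top z at origin 0.016663626626083797
```

View pics/v8.png

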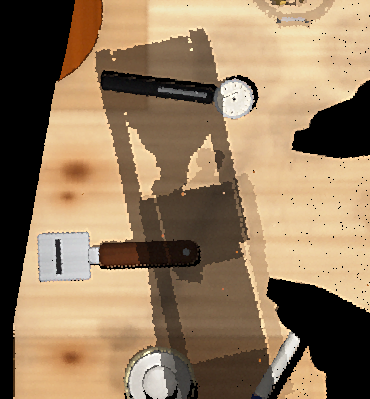

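Run:
```python
from h import *
P=np.load('/tmp/v8.npz')['P']
find('slicer',.476,.282,90,P)
P=cloud('scene')[0]; m=(P[:,0]>.4)&(P[:,0]<.58)&(P[:,1]>.36)&(P[:,1]<.46); print('caddy',np.percentile(P[m,2],[50,95,99.5]),P[m&(P[:,2]>.03),1].min())
```

```text
slicer [ 0.4763  0.2822 92.1491  0.8748] ext [-0.079   0.0796] mid u 0.3 handle w [-0.0121  0.0119] top z at origin 0.020627295597021228
caddy [0.01869148 0.06233659 0.06486754] 0.3801831280869308
```

```bash
python3 -m jog '[{"gripper":0.6,"xyz":[23.6,-22.5,0],"delta_rot":[0,0,0]},{"gripper":0.6,"xyz":[23.6,-22.5,0],"delta_rot":[0,0,0]},{"gripper":0.6,"xyz":[23.7,-22.5,0],"delta_rot":[0,0,0]},{"gripper":0.6,"xyz":[0,0,30],"delta_rot":[0,0,-6]},{"gripper":0.6,"xyz":[0,0,30],"delta_rot":[0,0,-6.1]}]'
python3 -m jog '[{"gripper":0.6,"xyz":[0,0,36],"delta_rot":[0,0,0]},{"gripper":0.6,"xyz":[0,0,36],"delta_rot":[0,0,0]},{"gripper":0.6,"xyz":[0,0,20],"delta_rot":[0,0,0]},{"gripper":0.6,"xyz":[0,0,0],"delta_rot":[0,0,0]},{"gripper":0.6,"xyz":[0,0,0],"delta_rot":[0,0,0]}]' >/dev/null
python3 -m jog '[{"gripper":0.6,"xyz":[0,0,0],"delta_rot":[0,0,0]},{"gripper":0.6,"xyz":[0,0,0],"delta_rot":[0,0,0]},{"gripper":0.6,"xyz":[0,0,0],"delta_rot":[0,0,0]},{"gripper":0.6,"xyz":[0,0,0],"delta_rot":[0,0,0]}]'
```

```text
clock: 36.5
position: [0.4773, 0.2848, 0.169]
tool_rot: [179.6, -0.2, 92.6]
wrist_force: [1.0, -0.3, -0.9]
opening: 0.0512
clock: 37.25
position: [0.4775, 0.2827, 0.0766]
tool_rot: [179.8, -0.1, 92.1]
wrist_force: [-0.1, -0.0, -0.2]
opening: 0.0516
```

```bash
python3 -m jog '[{"gripper":0.6,"xyz":[0,-1,24],"delta_rot":[0,0,0]},{"gripper":0.6,"xyz":[0,0,22],"delta_rot":[0,0,0]},{"gripper":0.6,"xyz":[0,0,0],"delta_rot":[0,0,0]},{"gripper":0.6,"xyz":[0,0,0],"delta_rot":[0,0,0]},{"gripper":0.6,"xyz":[0,0,0],"delta_rot":[0,0,0]}]'
python3 -m jog '[{"gripper":0.6,"xyz":[0,0,0],"delta_rot":[0,0,0]},{"gripper":0.6,"xyz":[0,0,0],"delta_rot":[0,0,0]},{"gripper":0.6,"xyz":[0,0,0],"delta_rot":[0,0,0]},{"gripper":0.6,"xyz":[0,0,0],"delta_rot":[0,0,0]}]'
```

```text
clock: 37.67
position: [0.4761, 0.2825, 0.0299]
tool_rot: [179.9, -0.0, 92.1]
wrist_force: [-0.4, -0.3, -0.1]
opening: 0.051
clock: 38.0
position: [0.4758, 0.2824, 0.0296]
tool_rot: [179.9, -0.0, 92.1]
wrist_force: [0.3, 0.1, 0.8]
opening: 0.0513
```

```bash
python3 -m jog '[{"gripper":0,"xyz":[0,0,0],"delta_rot":[0,0,0]},{"gripper":0,"xyz":[0,0,0],"delta_rot":[0,0,0]},{"gripper":0,"xyz":[0,0,0],"delta_rot":[0,0,0]},{"gripper":0,"xyz":[0,0,0],"delta_rot":[0,0,0]},{"gripper":0,"xyz":[0,0,0],"delta_rot":[0,0,0]}]' 60
python3 -m jog '[{"gripper":0,"xyz":[0,0,-20],"delta_rot":[0,0,0]},{"gripper":0,"xyz":[0,0,-30],"delta_rot":[0,0,0]},{"gripper":0,"xyz":[0,0,-40],"delta_rot":[0,0,0]},{"gripper":0,"xyz":[0,0,-40],"delta_rot":[0,0,0]},{"gripper":0,"xyz":[0,0,0],"delta_rot":[0,0,0]}]'
python3 -m jog '[{"gripper":0,"xyz":[0,0,0],"delta_rot":[0,0,7.1]},{"gripper":0,"xyz":[0,0,0],"delta_rot":[0,0,7.1]},{"gripper":0,"xyz":[0,0,0],"delta_rot":[0,0,7.1]},{"gripper":0,"xyz":[0,0,0],"delta_rot":[0,0,7.1]},{"gripper":0,"xyz":[0,0,0],"delta_rot":[0,0,7.1]}]' >/dev/null
python3 -m jog '[{"gripper":0,"xyz":[0,0,0],"delta_rot":[0,0,7.1]},{"gripper":0,"xyz":[0,0,0],"delta_rot":[0,0,7.1]},{"gripper":0,"xyz":[0,0,0],"delta_rot":[0,0,7.1]},{"gripper":0,"xyz":[0,0,0],"delta_rot":[0,0,7.1]},{"gripper":0,"xyz":[0,0,0],"delta_rot":[0,0,7.1]}]' >/dev/null
python3 -m jog '[{"gripper":0,"xyz":[0,0,0],"delta_rot":[0,0,7.1]},{"gripper":0,"xyz":[0,0,0],"delta_rot":[0,0,7.1]},{"gripper":0,"xyz":[0,0,0],"delta_rot":[0,0,7.1]},{"gripper":0,"xyz":[0,0,0],"delta_rot":[0,0,4.8]},{"gripper":0,"xyz":[0,0,0],"delta_rot":[0,0,0]}]'
```

```text
clock: 38.42
position: [0.4756, 0.2823, 0.0291]
tool_rot: [180.0, -0.0, 92.1]
wrist_force: [-0.6, 1.0, 3.8]
opening: 0.0217
clock: 38.83
position: [0.4806, 0.2844, 0.1675]
tool_rot: [179.1, -0.3, 92.2]
wrist_force: [2.3, 0.4, 0.4]
opening: 0.0217
clock: 40.08
position: [0.4748, 0.282, 0.1579]
tool_rot: [180.0, 0.1, -5.0]
wrist_force: [-0.7, -0.2, -0.6]
opening: 0.0222
```

```bash
python3 -m jog '[{"gripper":0,"xyz":[10.8,36.9,0],"delta_rot":[0,0,0]},{"gripper":0,"xyz":[10.8,36.9,0],"delta_rot":[0,0,0]},{"gripper":0,"xyz":[10.8,36.9,0],"delta_rot":[0,0,0]},{"gripper":0,"xyz":[10.8,36.9,0],"delta_rot":[0,0,0]},{"gripper":0,"xyz":[10.8,36.9,0],"delta_rot":[0,0,0]}]'
python3 -m jog '[{"gripper":0,"xyz":[10.8,36.9,0],"delta_rot":[0,0,0]},{"gripper":0,"xyz":[10.8,36.9,0],"delta_rot":[0,0,0]},{"gripper":0,"xyz":[10.8,36.9,0],"delta_rot":[0,0,0]},{"gripper":0,"xyz":[10.8,36.9,0],"delta_rot":[0,0,0]},{"gripper":0,"xyz":[10.8,36.9,0],"delta_rot":[0,0,0]}]'
python3 -m jog '[{"gripper":0,"xyz":[10.8,36.9,0],"delta_rot":[0,0,0]},{"gripper":0,"xyz":[10.8,36.9,0],"delta_rot":[0,0,0]},{"gripper":0,"xyz":[10.8,36.9,0],"delta_rot":[0,0,0]},{"gripper":0,"xyz":[0,0,0],"delta_rot":[0,0,0]},{"gripper":0,"xyz":[0,0,0],"delta_rot":[0,0,0]}]'
python3 -m jog '[{"gripper":0,"xyz":[0,0,0],"delta_rot":[0,0,0]},{"gripper":0,"xyz":[0,0,0],"delta_rot":[0,0,0]},{"gripper":0,"xyz":[0,0,0],"delta_rot":[0,0,0]}]'
```

```text
clock: 40.5
position: [0.5128, 0.0921, 0.1583]
tool_rot: [180.0, 0.0, -4.8]
wrist_force: [0.2, -0.3, -0.2]
opening: 0.0218
clock: 40.92
position: [0.5507, -0.0966, 0.1583]
tool_rot: [-180.0, 0.0, -4.8]
wrist_force: [0.6, 0.3, -0.7]
opening: 0.0223
clock: 41.33
position: [0.5735, -0.2102, 0.1581]
tool_rot: [-180.0, 0.0, -5.1]
wrist_force: [-0.4, 1.8, -1.0]
opening: 0.0228
clock: 41.58
position: [0.5733, -0.2063, 0.1584]
tool_rot: [-180.0, 0.0, -4.8]
wrist_force: [-0.2, 0.1, -0.7]
opening: 0.022
```

```bash
python3 -m jog '[{"gripper":0,"xyz":[0,0,30],"delta_rot":[0,0,0]},{"gripper":0,"xyz":[0,0,30],"delta_rot":[0,0,0]},{"gripper":0,"xyz":[0,0,30],"delta_rot":[0,0,0]},{"gripper":0,"xyz":[0,0,8],"delta_rot":[0,0,0]},{"gripper":0,"xyz":[0,0,0],"delta_rot":[0,0,0]}]'
python3 -m jog '[{"gripper":0,"xyz":[0,0,0],"delta_rot":[0,0,0]},{"gripper":0,"xyz":[0,0,0],"delta_rot":[0,0,0]},{"gripper":0,"xyz":[0,0,0],"delta_rot":[0,0,0]},{"gripper":0,"xyz":[0,0,0],"delta_rot":[0,0,0]},{"gripper":0,"xyz":[0,0,0],"delta_rot":[0,0,0]}]'
python3 -c "
from h import *
tip('slicer',.5743,-.2082,-5,.05);tip('slicer',.5743,-.2082,-5,.05)"
```

```text
clock: 42.0
position: [0.571, -0.2054, 0.0574]
tool_rot: [-179.8, 0.4, -4.9]
wrist_force: [-0.8, -0.0, -0.2]
opening: 0.0221
clock: 42.42
position: [0.5746, -0.2084, 0.0623]
tool_rot: [179.9, -0.1, -5.0]
wrist_force: [-1.3, 0.5, 0.2]
opening: 0.0223
[ 0.57429609 -0.20832439  0.06190857] [ 1.79953167e+02 -1.09720510e-01 -4.96218754e+00]
front [0.07843798 0.0789037 ] z [0.03844697 0.03972531 0.04399591]
0.025 [-19.35014895  22.25552363] mid 1.4526873422997895
0.035 [-21.68638808  24.7172329 ] mid 1.515422411198312
0.05 [-21.72989452  24.82756574] mid 1.5488356068222942
0.06 [-21.67676869  24.77014737] mid 1.546689338469836
0.07 [-21.65813848  24.85589269] mid 1.5988771082067714
[ 0.57404147 -0.20819811  0.06153956] [ 1.79968129e+02 -7.33631788e-02 -4.96192483e+00]
front [0.07816309 0.07862442] z [0.03806843 0.03930792 0.04336568]
0.025 [-19.7664047   23.06853259] mid 1.651063946505289
0.035 [-21.65556167  24.86978264] mid 1.6071104859942391
0.05 [-21.57682358  24.77120941] mid 1.59719291475942
0.06 [-21.53365275  24.772835  ] mid 1.6195911239760878
0.07 [-21.50041702  24.75424971] mid 1.6269163460361362
```

```bash
python3 -m jog '[{"gripper":0,"xyz":[0.6,1.3,5],"delta_rot":[0,0,0]},{"gripper":0,"xyz":[0,0,6],"delta_rot":[0,0,0]},{"gripper":0,"xyz":[0,0,0],"delta_rot":[0,0,0]},{"gripper":0,"xyz":[0,0,0],"delta_rot":[0,0,0]},{"gripper":0,"xyz":[0,0,0],"delta_rot":[0,0,0]}]'
python3 -m jog '[{"gripper":0,"xyz":[0,0,2],"delta_rot":[0,0,0]},{"gripper":0,"xyz":[0,0,0],"delta_rot":[0,0,0]},{"gripper":0,"xyz":[0,0,2],"delta_rot":[0,0,0]},{"gripper":0,"xyz":[0,0,0],"delta_rot":[0,0,0]},{"gripper":0,"xyz":[0,0,0],"delta_rot":[0,0,0]}]'
python3 -m jog '[{"gripper":0,"xyz":[0,0,2],"delta_rot":[0,0,0]},{"gripper":0,"xyz":[0,0,0],"delta_rot":[0,0,0]},{"gripper":0,"xyz":[0,0,0],"delta_rot":[0,0,0]}]'
python3 -m jog '[{"gripper":0,"xyz":[0,0,2],"delta_rot":[0,0,0]},{"gripper":0,"xyz":[0,0,0],"delta_rot":[0,0,0]},{"gripper":0,"xyz":[0,0,0],"delta_rot":[0,0,0]}]'
```

```text
clock: 42.93
position: [0.5738, -0.2091, 0.0492]
tool_rot: [-180.0, 0.0, -5.0]
wrist_force: [-0.7, 0.5, -0.7]
opening: 0.0221
clock: 43.35
position: [0.5742, -0.2094, 0.0457]
tool_rot: [180.0, -0.0, -5.0]
wrist_force: [-0.2, -0.5, -0.7]
opening: 0.022
clock: 43.6
position: [0.5745, -0.2094, 0.044]
tool_rot: [180.0, -0.0, -5.0]
wrist_force: [1.1, -0.7, 0.8]
opening: 0.0218
clock: 43.85
position: [0.5743, -0.2093, 0.0416]
tool_rot: [180.0, -0.0, -5.0]
wrist_force: [1.1, -0.5, 0.1]
opening: 0.0224
```

```bash
python3 -m jog '[{"gripper":0,"xyz":[0,0,2],"delta_rot":[0,0,0]},{"gripper":0,"xyz":[0,0,0],"delta_rot":[0,0,0]},{"gripper":0,"xyz":[0,0,2],"delta_rot":[0,0,0]},{"gripper":0,"xyz":[0,0,0],"delta_rot":[0,0,0]},{"gripper":0,"xyz":[0,0,0],"delta_rot":[0,0,0]}]'
python3 -m jog '[{"gripper":0,"xyz":[0,0,1.5],"delta_rot":[0,0,0]},{"gripper":0,"xyz":[0,0,0],"delta_rot":[0,0,0]},{"gripper":0,"xyz":[0,0,0],"delta_rot":[0,0,0]}]'
python3 -c "
from h import *
heights(.5743,-.2082,-5)"
```

```text
clock: 44.27
position: [0.5745, -0.2094, 0.0411]
tool_rot: [180.0, 0.0, -4.9]
wrist_force: [-7.1, 3.3, 18.9]
opening: 0.0221
clock: 44.52
position: [0.5745, -0.2094, 0.0411]
tool_rot: [180.0, 0.0, -4.9]
wrist_force: [-9.1, 3.7, 27.0]
opening: 0.0223
-80 0 - | -60 0 - | -40 409 32.5 | -20 467 32.4 | 0 522 32.3 | 20 671 25.5 | 40 559 18.4 | 60 613 19.2 | 80 697 17.3 |
```

```bash
python3 -m jog '[{"gripper":0.5,"xyz":[0,0,-4],"delta_rot":[0,0,0]},{"gripper":0.5,"xyz":[0,0,0],"delta_rot":[0,0,0]},{"gripper":0.5,"xyz":[0,0,0],"delta_rot":[0,0,0]},{"gripper":0.5,"xyz":[0,0,-25],"delta_rot":[0,0,0]},{"gripper":0.5,"xyz":[0,0,-41],"delta_rot":[0,0,0]}]'
python3 -m jog '[{"gripper":0.6,"xyz":[0,0,-40],"delta_rot":[0,0,-7.1]},{"gripper":0.6,"xyz":[0,0,-40],"delta_rot":[0,0,-7.1]},{"gripper":0.6,"xyz":[0,0,-40],"delta_rot":[0,0,-7.1]},{"gripper":0.6,"xyz":[0,0,0],"delta_rot":[0,0,-7.1]},{"gripper":0.6,"xyz":[0,0,0],"delta_rot":[0,0,-7.1]}]'
python3 - <<'E'
from h import *
Q=np.vstack([cloud('scene')[0],cloud('side')[0]])
for z in(.05,.1,.15,.2,.25,.3,.35,.4):
    m=(Q[:,2]>z)&(Q[:,2]<z+.05)&(Q[:,0]>.5)&(Q[:,0]<.9)&(Q[:,1]>.05)&(Q[:,1]<.45)
    q=Q[m]; 
    if m.sum()>10:
        r=[]
        for y in np.arange(.05,.45,.05):
            k=abs(q[:,1]-y-.025)<.025
            r.append(round(np.percentile(q[k,0],1),2) if k.sum()>8 else '-')
        print(z,r)
E
```

```text
clock: 44.98
position: [0.5691, -0.2067, 0.0999]
tool_rot: [-179.7, 0.8, -5.0]
wrist_force: [0.1, 0.3, 0.6]
opening: 0.0424
clock: 45.4
position: [0.576, -0.2102, 0.2299]
tool_rot: [179.7, -0.2, 30.9]
wrist_force: [-1.1, -0.0, -1.4]
opening: 0.0514
0.05 [np.float64(0.71), np.float64(0.71), np.float64(0.77), np.float64(0.81), np.float64(0.76), np.float64(0.74), np.float64(0.5), np.float64(0.61)]
0.1 [np.float64(0.71), np.float64(0.71), np.float64(0.75), np.float64(0.81), np.float64(0.77), np.float64(0.65), np.float64(0.67), np.float64(0.67)]
0.15 [np.float64(0.87), np.float64(0.87), np.float64(0.87), np.float64(0.87), np.float64(0.68), np.float64(0.63), np.float64(0.6), np.float64(0.61)]
0.2 [np.float64(0.87), np.float64(0.87), np.float64(0.87), np.float64(0.76), np.float64(0.67), np.float64(0.67), np.float64(0.58), np.float64(0.59)]
0.25 [np.float64(0.88), np.float64(0.88), np.float64(0.88), np.float64(0.86), np.float64(0.68), np.float64(0.7), np.float64(0.6), np.float64(0.61)]
0.3 [np.float64(0.88), np.float64(0.88), np.float64(0.88), np.float64(0.88), np.float64(0.72), np.float64(0.88), np.float64(0.7), np.float64(0.88)]
0.35 [np.float64(0.88), np.float64(0.88), np.float64(0.88), np.float64(0.88), np.float64(0.88), np.float64(0.88), np.float64(0.7), np.float64(0.88)]
0.4 [np.float64(0.87), np.float64(0.87), np.float64(0.87), np.float64(0.87), np.float64(0.88), np.float64(0.88), np.float64(0.71), np.float64(0.88)]
```

```bash
python3 -m jog '[{"gripper":0.6,"xyz":[0,0,0],"delta_rot":[0,0,-7.14]},{"gripper":0.6,"xyz":[0,0,0],"delta_rot":[0,0,-7.14]},{"gripper":0.6,"xyz":[0,0,0],"delta_rot":[0,0,-7.14]},{"gripper":0.6,"xyz":[0,0,0],"delta_rot":[0,0,-7.14]},{"gripper":0.6,"xyz":[0,0,0],"delta_rot":[0,0,-7.14]}]' >/dev/null
python3 -m jog '[{"gripper":0.6,"xyz":[0,0,0],"delta_rot":[0,0,-7.14]},{"gripper":0.6,"xyz":[0,0,0],"delta_rot":[0,0,-7.14]},{"gripper":0.6,"xyz":[0,0,0],"delta_rot":[0,0,-7.14]},{"gripper":0.6,"xyz":[0,0,0],"delta_rot":[0,0,-7.14]},{"gripper":0.6,"xyz":[0,0,0],"delta_rot":[0,0,-7.14]}]' >/dev/null
python3 -m jog '[{"gripper":0.6,"xyz":[0,0,0],"delta_rot":[0,0,-7.14]},{"gripper":0.6,"xyz":[0,0,0],"delta_rot":[0,0,-7.14]},{"gripper":0.6,"xyz":[0,0,0],"delta_rot":[0,0,-7.14]},{"gripper":0.6,"xyz":[0,0,0],"delta_rot":[0,0,-7.14]},{"gripper":0.6,"xyz":[0,0,0],"delta_rot":[0,0,-7.14]}]' >/dev/null
python3 -m jog '[{"gripper":0.6,"xyz":[0,0,0],"delta_rot":[0,0,-7.14]},{"gripper":0.6,"xyz":[0,0,0],"delta_rot":[0,0,-7.14]},{"gripper":0.6,"xyz":[0,0,0],"delta_rot":[0,0,-7.14]},{"gripper":0.6,"xyz":[0,0,0],"delta_rot":[0,0,-7.14]},{"gripper":0.6,"xyz":[0,0,0],"delta_rot":[0,0,0]}]'
python3 -c "
from h import *
P=cloud('wrist')[0]
print(monitor.observe()['joints'].round(1))
heights(.5645,-.328,175,P); heights(.5797,-.148,-5,P);heights(.5743,-.2082,-5,P);heights(.5855,-.0882,-5,P)"
```

```text
clock: 47.17
position: [0.5733, -0.2088, 0.2241]
tool_rot: [179.9, -0.2, 166.1]
wrist_force: [-0.3, 0.3, 0.2]
opening: 0.0513
[ -28.1   17.4   84.6    0.    78.2 -104.1]
-80 61 30.8 | -60 91 30.5 | -40 101 29.8 | -20 102 28.6 | 0 108 26.4 | 20 115 19.5 | 40 113 17.5 | 60 113 12.3 | 80 126 13.6 | 
-80 132 28.3 | -60 134 29.2 | -40 130 29.1 | -20 120 28.7 | 0 116 27.5 | 20 88 24.3 | 40 98 17.2 | 60 94 16.2 | 80 82 15.3 | 
-80 131 27.4 | -60 136 32.3 | -40 131 32.3 | -20 120 32.4 | 0 115 32.3 | 20 91 25.0 | 40 98 18.4 | 60 97 19.2 | 80 94 17.5 | 
-80 145 29.9 | -60 141 30.5 | -40 134 30.5 | -20 130 30.5 | 0 121 30.6 | 20 111 30.4 | 40 110 25.9 | 60 102 25.2 | 80 73 25.0 |
```

```bash
python3 -m jog '[{"gripper":0.6,"xyz":[3.2,36.2,0],"delta_rot":[0,0,0]},{"gripper":0.6,"xyz":[3.2,36.2,0],"delta_rot":[0,0,0]},{"gripper":0.6,"xyz":[3.2,36.2,0],"delta_rot":[0,0,0]},{"gripper":0.6,"xyz":[3.2,36.2,0],"delta_rot":[0,0,0]},{"gripper":0.6,"xyz":[3.2,36.2,0],"delta_rot":[0,0,0]}]' >/dev/null
python3 -m jog '[{"gripper":0.6,"xyz":[3.2,36.2,0],"delta_rot":[0,0,0]},{"gripper":0.6,"xyz":[3.2,36.2,0],"delta_rot":[0,0,0]},{"gripper":0.6,"xyz":[3.2,36.2,0],"delta_rot":[0,0,0]},{"gripper":0.6,"xyz":[3.2,36.2,0],"delta_rot":[0,0,0]},{"gripper":0.6,"xyz":[3.2,36.2,0],"delta_rot":[0,0,0]}]' 
python3 -m jog '[{"gripper":0.6,"xyz":[0,0,0],"delta_rot":[0,0,-7.1]},{"gripper":0.6,"xyz":[0,0,0],"delta_rot":[0,0,-7.1]},{"gripper":0.6,"xyz":[0,0,0],"delta_rot":[0,0,-7.1]},{"gripper":0.6,"xyz":[0,0,0],"delta_rot":[0,0,-7.1]},{"gripper":0.6,"xyz":[0,0,0],"delta_rot":[0,0,-7.1]}]' >/dev/null
python3 -m jog '[{"gripper":0.6,"xyz":[0,0,0],"delta_rot":[0,0,-7.1]},{"gripper":0.6,"xyz":[0,0,0],"delta_rot":[0,0,-7.1]},{"gripper":0.6,"xyz":[0,0,0],"delta_rot":[0,0,-7.1]},{"gripper":0.6,"xyz":[0,0,0],"delta_rot":[0,0,-7.1]},{"gripper":0.6,"xyz":[0,0,0],"delta_rot":[0,0,-7.1]}]' >/dev/null
python3 -m jog '[{"gripper":0.6,"xyz":[0,0,0],"delta_rot":[0,0,-7.1]},{"gripper":0.6,"xyz":[0,0,0],"delta_rot":[0,0,-7.1]},{"gripper":0.6,"xyz":[0,0,0],"delta_rot":[0,0,-7.1]},{"gripper":0.6,"xyz":[0,0,0],"delta_rot":[0,0,-4.1]},{"gripper":0.6,"xyz":[0,0,0],"delta_rot":[0,0,0]}]'
python3 -m jog '[{"gripper":0.6,"xyz":[0,0,0],"delta_rot":[0,0,0]},{"gripper":0.6,"xyz":[0,0,0],"delta_rot":[0,0,0]},{"gripper":0.6,"xyz":[0,0,0],"delta_rot":[0,0,0]}]'
python3 -c "
from h import *
print(monitor.observe()['joints'].round(1))
P=cloud('wrist')[0]
find('gauge',.637,.23,-100,P)"
```

```text
clock: 48.05
position: [0.6289, 0.1517, 0.2252]
tool_rot: [-180.0, -0.1, 165.9]
wrist_force: [0.3, 0.5, -0.9]
opening: 0.0509
clock: 49.3
position: [0.6249, 0.1747, 0.2244]
tool_rot: [-179.7, -1.4, -99.8]
wrist_force: [0.8, 0.2, -0.5]
opening: 0.0511
clock: 49.55
position: [0.626, 0.1715, 0.2252]
tool_rot: [-179.5, -1.4, -99.8]
wrist_force: [-0.6, -0.1, -0.4]
opening: 0.051
[   8.4   21.9   78.5   -1.5   79.6 -161.5]
gauge [  0.6387   0.2226 -97.6301   0.8254] ext [-0.076   0.0764] mid u 0.2 handle w [-0.0076  0.0075] top z at origin 0.016798678522611382
```

```bash
python3 -m jog '[{"gripper":0.75,"xyz":[0,0,0],"delta_rot":[0,0,7.1]},{"gripper":0.75,"xyz":[0,0,0],"delta_rot":[0,0,7.1]},{"gripper":0.75,"xyz":[0,0,0],"delta_rot":[0,0,7.1]},{"gripper":0.75,"xyz":[0,0,0],"delta_rot":[0,0,7.1]},{"gripper":0.75,"xyz":[0,0,0],"delta_rot":[0,0,7.1]}]'
python3 -m jog '[{"gripper":0.75,"xyz":[0,0,0],"delta_rot":[0,0,7.1]},{"gripper":0.75,"xyz":[0,0,0],"delta_rot":[0,0,7.1]},{"gripper":0.75,"xyz":[0,0,0],"delta_rot":[0,0,7.1]},{"gripper":0.75,"xyz":[0,0,0],"delta_rot":[0,0,7.1]},{"gripper":0.75,"xyz":[0,0,0],"delta_rot":[0,0,7.1]}]' >/dev/null
python3 -m jog '[{"gripper":0.75,"xyz":[0,0,0],"delta_rot":[0,0,7.1]},{"gripper":0.75,"xyz":[0,0,0],"delta_rot":[0,0,7.1]},{"gripper":0.75,"xyz":[0,0,0],"delta_rot":[0,0,7.1]},{"gripper":0.75,"xyz":[0,0,0],"delta_rot":[0,0,7.1]},{"gripper":0.75,"xyz":[0,0,0],"delta_rot":[0,0,7.1]}]' >/dev/null
python3 -m jog '[{"gripper":0.75,"xyz":[0,0,0],"delta_rot":[0,0,7.1]},{"gripper":0.75,"xyz":[0,0,0],"delta_rot":[0,0,7.1]},{"gripper":0.75,"xyz":[0,0,0],"delta_rot":[0,0,7.1]},{"gripper":0.75,"xyz":[0,0,0],"delta_rot":[0,0,7.1]},{"gripper":0.75,"xyz":[0,0,0],"delta_rot":[0,0,7.1]}]' >/dev/null
python3 -m jog '[{"gripper":0.75,"xyz":[0,0,0],"delta_rot":[0,0,7.1]},{"gripper":0.75,"xyz":[0,0,0],"delta_rot":[0,0,7.1]},{"gripper":0.75,"xyz":[0,0,0],"delta_rot":[0,0,7.1]},{"gripper":0.75,"xyz":[0,0,0],"delta_rot":[0,0,7.1]},{"gripper":0.75,"xyz":[0,0,0],"delta_rot":[0,0,0]}]' >/dev/null
python3 -m jog '[{"gripper":0.75,"xyz":[0,0,0],"delta_rot":[0,0,0]},{"gripper":0.75,"xyz":[0,0,0],"delta_rot":[0,0,0]},{"gripper":0.75,"xyz":[0,0,0],"delta_rot":[0,0,0]}]'
```

```text
clock: 50.02
position: [0.6262, 0.1714, 0.2257]
tool_rot: [-178.8, -0.9, -135.7]
wrist_force: [-0.3, -0.4, -0.3]
opening: 0.0642
clock: 51.93
position: [0.6261, 0.172, 0.2256]
tool_rot: [179.8, 1.5, 90.0]
wrist_force: [0.5, -0.4, -0.1]
opening: 0.0638
```

```bash
python3 -m jog '[{"gripper":0.75,"xyz":[0,0,0],"delta_rot":[0.2,1.5,0]},{"gripper":0.75,"xyz":[0,0,0],"delta_rot":[0,0,7.1]},{"gripper":0.75,"xyz":[-5,5.7,30],"delta_rot":[0,0,0]},{"gripper":0.75,"xyz":[0,0,35],"delta_rot":[0,0,0]},{"gripper":0.75,"xyz":[0,0,35],"delta_rot":[0,0,0]}]'
python3 -m jog '[{"gripper":0.75,"xyz":[0,0,35],"delta_rot":[0,0,0]},{"gripper":0.75,"xyz":[0,0,0],"delta_rot":[0,0,0]},{"gripper":0.75,"xyz":[0,0,0],"delta_rot":[0,0,0]},{"gripper":0.75,"xyz":[0,0,0],"delta_rot":[0,0,0]},{"gripper":0.75,"xyz":[0,0,0],"delta_rot":[0,0,0]}]'
python3 -m jog '[{"gripper":0.75,"xyz":[0,0,0],"delta_rot":[0,0,0]},{"gripper":0.75,"xyz":[0,0,0],"delta_rot":[0,0,0]},{"gripper":0.75,"xyz":[0,0,0],"delta_rot":[0,0,0]}]'
```

```text
clock: 52.35
position: [0.6326, 0.1664, 0.1262]
tool_rot: [179.7, -0.1, 82.8]
wrist_force: [0.1, 0.4, -0.3]
opening: 0.0638
clock: 52.77
position: [0.6338, 0.167, 0.0943]
tool_rot: [179.6, -0.1, 82.8]
wrist_force: [0.1, 0.1, 0.2]
opening: 0.0643
clock: 53.02
position: [0.6322, 0.1668, 0.0925]
tool_rot: [179.8, -0.1, 82.8]
wrist_force: [-0.1, 0.5, -0.4]
opening: 0.064
```

```bash
python3 -m jog '[{"gripper":0.75,"xyz":[0,-1,32],"delta_rot":[0,0,0]},{"gripper":0.75,"xyz":[0,0,31],"delta_rot":[0,0,0]},{"gripper":0.75,"xyz":[0,0,0],"delta_rot":[0,0,0]},{"gripper":0.75,"xyz":[0,0,0],"delta_rot":[0,0,0]},{"gripper":0.75,"xyz":[0,0,0],"delta_rot":[0,0,0]}]'
python3 -m jog '[{"gripper":0.75,"xyz":[0,0,0],"delta_rot":[0,0,0]},{"gripper":0.75,"xyz":[0,0,0],"delta_rot":[0,0,0]},{"gripper":0.75,"xyz":[0,0,0],"delta_rot":[0,0,0]}]'
python3 -m jog '[{"gripper":0,"xyz":[0,0,0],"delta_rot":[0,0,0]},{"gripper":0,"xyz":[0,0,0],"delta_rot":[0,0,0]},{"gripper":0,"xyz":[0,0,0],"delta_rot":[0,0,0]},{"gripper":0,"xyz":[0,0,0],"delta_rot":[0,0,0]},{"gripper":0,"xyz":[0,0,0],"delta_rot":[0,0,0]}]' 60
```

```text
clock: 53.43
position: [0.6311, 0.1669, 0.029]
tool_rot: [179.9, -0.1, 82.8]
wrist_force: [-0.8, -0.1, 0.2]
opening: 0.0639
clock: 53.68
position: [0.6317, 0.1669, 0.0297]
tool_rot: [179.8, -0.1, 82.8]
wrist_force: [-0.6, -0.3, 0.4]
opening: 0.0644
clock: 54.1
position: [0.6309, 0.1669, 0.029]
tool_rot: [179.9, -0.1, 82.8]
wrist_force: [-1.1, -0.1, 5.9]
opening: 0.0363
```

```bash
python3 -m jog '[{"gripper":0,"xyz":[0,0,-15],"delta_rot":[0,0,0]},{"gripper":0,"xyz":[0,0,-25],"delta_rot":[0,0,0]},{"gripper":0,"xyz":[0,0,0],"delta_rot":[0,0,0]},{"gripper":0,"xyz":[-10,0,0],"delta_rot":[0,0,0]},{"gripper":0,"xyz":[-22,-2,0],"delta_rot":[0,0,0]}]'
python3 -m jog '[{"gripper":0,"xyz":[-28,-2.5,0],"delta_rot":[0,0,0]},{"gripper":0,"xyz":[-28,-2.5,0],"delta_rot":[0,0,0]},{"gripper":0,"xyz":[-28,-2.5,0],"delta_rot":[0,0,0]},{"gripper":0,"xyz":[-28,-2.5,0],"delta_rot":[0,0,0]},{"gripper":0,"xyz":[-28,-2,0],"delta_rot":[0,0,0]}]'
python3 -m jog '[{"gripper":0,"xyz":[0,0,15],"delta_rot":[0,0,0]},{"gripper":0,"xyz":[0,0,15],"delta_rot":[0,0,0]},{"gripper":0,"xyz":[0,0,0],"delta_rot":[0,0,0]},{"gripper":0,"xyz":[0,0,0],"delta_rot":[0,0,0]},{"gripper":0,"xyz":[0,0,0],"delta_rot":[0,0,0]}]'
```

```text
clock: 54.52
position: [0.6245, 0.1365, 0.0679]
tool_rot: [179.9, -0.1, 83.0]
wrist_force: [-0.7, 0.2, -1.0]
opening: 0.036
clock: 54.93
position: [0.5927, -0.0039, 0.0661]
tool_rot: [-179.9, -0.0, 82.8]
wrist_force: [1.4, 0.1, -0.8]
opening: 0.0363
clock: 55.35
position: [0.5944, -0.0022, 0.0373]
tool_rot: [-180.0, -0.0, 82.8]
wrist_force: [-0.1, 1.3, -0.4]
opening: 0.036
```

Lower, release, and rise for a look.

```bash
python3 -m jog '[{"gripper":0,"xyz":[0,0,4],"delta_rot":[0,0,0]},{"gripper":0,"xyz":[0,0,0],"delta_rot":[0,0,0]},{"gripper":0,"xyz":[0,0,4],"delta_rot":[0,0,0]},{"gripper":0,"xyz":[0,0,0],"delta_rot":[0,0,0]},{"gripper":0,"xyz":[0,0,0],"delta_rot":[0,0,0]}]'
python3 -m jog '[{"gripper":0.75,"xyz":[0,0,0],"delta_rot":[0,0,0]},{"gripper":0.75,"xyz":[0,0,0],"delta_rot":[0,0,0]},{"gripper":0.75,"xyz":[0,0,0],"delta_rot":[0,0,0]},{"gripper":0.75,"xyz":[0,0,-30],"delta_rot":[0,0,0]},{"gripper":0.75,"xyz":[0,0,-35],"delta_rot":[0,0,0]}]'
python3 -m jog '[{"gripper":0.6,"xyz":[0,0,-40],"delta_rot":[0,0,0]},{"gripper":0.6,"xyz":[0,0,-40],"delta_rot":[0,0,0]},{"gripper":0.6,"xyz":[0,0,0],"delta_rot":[0,0,0]},{"gripper":0.6,"xyz":[0,0,0],"delta_rot":[0,0,0]},{"gripper":0.6,"xyz":[0,0,0],"delta_rot":[0,0,0]}]'
python3 -m jog '[{"gripper":0.6,"xyz":[0,0,0],"delta_rot":[0,0,0]},{"gripper":0.6,"xyz":[0,0,0],"delta_rot":[0,0,0]}]'
python3 -c "
from h import *
P=cloud('wrist')[0]
find('gauge',.602,.055,-97,P)"
```

```text
clock: 55.77
position: [0.5947, -0.0019, 0.0295]
tool_rot: [180.0, -0.0, 82.8]
wrist_force: [-0.7, 0.2, -0.2]
opening: 0.0359
clock: 56.18
position: [0.5914, -0.0018, 0.0916]
tool_rot: [-179.5, -0.0, 82.8]
wrist_force: [1.2, -0.1, -0.3]
opening: 0.064
clock: 56.6
position: [0.5945, -0.0022, 0.1747]
tool_rot: [179.9, -0.0, 82.8]
wrist_force: [-1.0, 0.4, -0.5]
opening: 0.0511
clock: 56.77
position: [0.5931, -0.002, 0.1722]
tool_rot: [-179.8, -0.0, 82.8]
wrist_force: [-0.5, 0.2, -0.5]
opening: 0.0515
gauge [ 6.02900e-01  5.42000e-02 -9.76942e+01  8.41200e-01] ext [-0.0759  0.0763] mid u 0.2 handle w [-0.0076  0.0077] top z at origin 0.0167585714543996
```

```bash
python3 -m jog '[{"gripper":0.5,"xyz":[28,1.2,0],"delta_rot":[0,0,0.5]},{"gripper":0.5,"xyz":[29,1.1,0],"delta_rot":[0,0,0]},{"gripper":0.5,"xyz":[0,0,33],"delta_rot":[0,0,0]},{"gripper":0.5,"xyz":[0,0,33],"delta_rot":[0,0,0]},{"gripper":0.5,"xyz":[0,0,34],"delta_rot":[0,0,0]}]' >/dev/null
python3 -m jog '[{"gripper":0.5,"xyz":[0,0,0],"delta_rot":[0,0,0]},{"gripper":0.5,"xyz":[0,0,0],"delta_rot":[0,0,0]},{"gripper":0.5,"xyz":[0,0,0],"delta_rot":[0,0,0]},{"gripper":0.5,"xyz":[0,0,0],"delta_rot":[0,0,0]},{"gripper":0.5,"xyz":[0,0,0],"delta_rot":[0,0,0]}]'
python3 -m jog '[{"gripper":0.5,"xyz":[0,0,0],"delta_rot":[0,0,0]},{"gripper":0.5,"xyz":[0,0,0],"delta_rot":[0,0,0]}]'
```

```text
clock: 57.65
position: [0.6066, 0.0537, 0.0774]
tool_rot: [179.7, -0.1, 82.3]
wrist_force: [0.1, -0.4, -0.1]
opening: 0.0427
clock: 57.82
position: [0.6054, 0.0539, 0.0762]
tool_rot: [179.8, -0.1, 82.3]
wrist_force: [0.6, -0.3, 0.2]
opening: 0.0425
```

```bash
python3 -m jog '[{"gripper":0.5,"xyz":[0,-1.5,24],"delta_rot":[0,0,0]},{"gripper":0.5,"xyz":[0,0,22],"delta_rot":[0,0,0]},{"gripper":0.5,"xyz":[0,0,0],"delta_rot":[0,0,0]},{"gripper":0.5,"xyz":[0,0,0],"delta_rot":[0,0,0]},{"gripper":0.5,"xyz":[0,0,0],"delta_rot":[0,0,0]}]'
python3 -m jog '[{"gripper":0.5,"xyz":[0,0,0],"delta_rot":[0,0,0]},{"gripper":0.5,"xyz":[0,0,0],"delta_rot":[0,0,0]},{"gripper":0.5,"xyz":[0,0,0],"delta_rot":[0,0,0]}]'
```

```text
clock: 58.23
position: [0.6037, 0.0542, 0.0296]
tool_rot: [179.9, -0.0, 82.3]
wrist_force: [0.4, 0.4, 0.8]
opening: 0.0427
clock: 58.48
position: [0.6039, 0.0542, 0.0299]
tool_rot: [179.8, -0.0, 82.3]
wrist_force: [0.4, 0.1, -0.2]
opening: 0.0426
```

```bash
python3 -m jog '[{"gripper":0.5,"xyz":[0,0,1.5],"delta_rot":[0,0,0]},{"gripper":0,"xyz":[0,0,0],"delta_rot":[0,0,0]},{"gripper":0,"xyz":[0,0,0],"delta_rot":[0,0,0]},{"gripper":0,"xyz":[0,0,0],"delta_rot":[0,0,0]},{"gripper":0,"xyz":[0,0,0],"delta_rot":[0,0,0]}]' 60
python3 -m jog '[{"gripper":0,"xyz":[0,0,0],"delta_rot":[0,0,0]},{"gripper":0,"xyz":[0,0,-20],"delta_rot":[0,0,0]},{"gripper":0,"xyz":[0,0,-30],"delta_rot":[0,0,0]},{"gripper":0,"xyz":[0,0,-40],"delta_rot":[0,0,0]},{"gripper":0,"xyz":[0,0,-30],"delta_rot":[0,0,0]}]'
python3 -m jog '[{"gripper":0,"xyz":[0,0,0],"delta_rot":[0,0,7.1]},{"gripper":0,"xyz":[0,0,0],"delta_rot":[0,0,7.1]},{"gripper":0,"xyz":[0,0,0],"delta_rot":[0,0,7.1]},{"gripper":0,"xyz":[0,0,0],"delta_rot":[0,0,7.1]},{"gripper":0,"xyz":[0,0,0],"delta_rot":[0,0,7.1]}]' >/dev/null
python3 -m jog '[{"gripper":0,"xyz":[0,0,0],"delta_rot":[0,0,7.1]},{"gripper":0,"xyz":[0,0,0],"delta_rot":[0,0,7.1]},{"gripper":0,"xyz":[0,0,0],"delta_rot":[0,0,7.1]},{"gripper":0,"xyz":[0,0,0],"delta_rot":[0,0,7.1]},{"gripper":0,"xyz":[0,0,0],"delta_rot":[0,0,7.1]}]' >/dev/null
python3 -m jog '[{"gripper":0,"xyz":[0,0,0],"delta_rot":[0,0,7.1]},{"gripper":0,"xyz":[0,0,0],"delta_rot":[0,0,7.1]},{"gripper":0,"xyz":[0,0,0],"delta_rot":[0,0,2.1]},{"gripper":0,"xyz":[0,0,0],"delta_rot":[0,0,0]},{"gripper":0,"xyz":[0,0,0],"delta_rot":[0,0,0]}]'
```

```text
clock: 58.9
position: [0.6032, 0.0543, 0.0273]
tool_rot: [179.9, -0.0, 82.3]
wrist_force: [-0.9, -0.1, 2.3]
opening: 0.0137
clock: 59.32
position: [0.6028, 0.0542, 0.1486]
tool_rot: [180.0, -0.0, 82.3]
wrist_force: [0.9, 0.3, -0.5]
opening: 0.0138
clock: 60.57
position: [0.6024, 0.0542, 0.1465]
tool_rot: [-180.0, 0.0, -4.9]
wrist_force: [0.6, -0.0, -1.5]
opening: 0.0141
```

```bash
python3 -m jog '[{"gripper":0,"xyz":[-0.65,36,0],"delta_rot":[0,0,0]},{"gripper":0,"xyz":[-0.65,36,0],"delta_rot":[0,0,0]},{"gripper":0,"xyz":[-0.65,36,0],"delta_rot":[0,0,0]},{"gripper":0,"xyz":[-0.65,36,0],"delta_rot":[0,0,0]},{"gripper":0,"xyz":[-0.65,36,0],"delta_rot":[0,0,0]}]'
python3 -m jog '[{"gripper":0,"xyz":[-0.65,36,0],"delta_rot":[0,0,0]},{"gripper":0,"xyz":[-0.65,36,0],"delta_rot":[0,0,0]},{"gripper":0,"xyz":[-0.65,36,0],"delta_rot":[0,0,0]},{"gripper":0,"xyz":[-0.65,36,0],"delta_rot":[0,0,0]},{"gripper":0,"xyz":[0,0,0],"delta_rot":[0,0,0]}]'
python3 -m jog '[{"gripper":0,"xyz":[0,0,0],"delta_rot":[0,0,0]},{"gripper":0,"xyz":[0,0,0],"delta_rot":[0,0,0]},{"gripper":0,"xyz":[0,0,0],"delta_rot":[0,0,0]},{"gripper":0,"xyz":[0,0,0],"delta_rot":[0,0,0]},{"gripper":0,"xyz":[0,0,0],"delta_rot":[0,0,0]}]'
```

```text
clock: 60.98
position: [0.5834, -0.1262, 0.1468]
tool_rot: [-180.0, -0.0, -4.9]
wrist_force: [0.2, -0.2, -1.1]
opening: 0.0136
clock: 61.4
position: [0.5678, -0.2753, 0.1472]
tool_rot: [179.8, -0.1, -5.3]
wrist_force: [-0.7, 0.1, 0.0]
opening: 0.0138
clock: 61.82
position: [0.569, -0.2667, 0.1468]
tool_rot: [-180.0, -0.0, -4.9]
wrist_force: [0.8, 0.5, -1.4]
opening: 0.014
```

```bash
python3 -m jog '[{"gripper":0,"xyz":[0,0.7,30],"delta_rot":[0,0,0]},{"gripper":0,"xyz":[0,0,30],"delta_rot":[0,0,0]},{"gripper":0,"xyz":[0,0,28],"delta_rot":[0,0,0]},{"gripper":0,"xyz":[0,0,0],"delta_rot":[0,0,0]},{"gripper":0,"xyz":[0,0,0],"delta_rot":[0,0,0]}]'
python3 -m jog '[{"gripper":0,"xyz":[0,0,0],"delta_rot":[0,0,0]},{"gripper":0,"xyz":[0,0,0],"delta_rot":[0,0,0]},{"gripper":0,"xyz":[0,0,0],"delta_rot":[0,0,0]},{"gripper":0,"xyz":[0,0,0],"delta_rot":[0,0,0]},{"gripper":0,"xyz":[0,0,0],"delta_rot":[0,0,0]}]'
python3 -m jog '[{"gripper":0,"xyz":[0,0,0],"delta_rot":[0,0,0]},{"gripper":0,"xyz":[0,0,0],"delta_rot":[0,0,0]}]'
python3 -c "
from h import *
held(.569,-.2682,175,.028,.06)"
```

```text
clock: 62.23
position: [0.5673, -0.2669, 0.0569]
tool_rot: [-179.8, 0.2, -4.9]
wrist_force: [0.4, -0.2, 0.3]
opening: 0.0137
clock: 62.65
position: [0.5695, -0.2692, 0.0603]
tool_rot: [180.0, -0.2, -5.0]
wrist_force: [-0.1, 0.6, -0.9]
opening: 0.014
clock: 62.82
position: [0.5688, -0.2688, 0.0592]
tool_rot: [-180.0, -0.1, -5.0]
wrist_force: [0.1, -0.1, -0.3]
opening: 0.0139
tcp [ 0.5688208  -0.26880351  0.05919707] -5.010028538765775 n 3976 back end [-0.07523837 -0.07480278] z [0.04530395 0.04790137 0.04892414]
-0.075 edges [-0.00866155  0.00653595] mid -0.0010627991698344604 z 0.04763327590043584
-0.06 edges [-0.008898    0.00671124] mid -0.0010933799159074018 z 0.04795735640006551
-0.045 edges [-0.00866622  0.00683792] mid -0.0009141498773018743 z 0.04798352113505764
```

```bash
python3 -m jog '[{"gripper":0,"xyz":[0.5,0.8,5],"delta_rot":[0,0,0]},{"gripper":0,"xyz":[0,0,5],"delta_rot":[0,0,0]},{"gripper":0,"xyz":[0,0,0],"delta_rot":[0,0,0]},{"gripper":0,"xyz":[0,0,0],"delta_rot":[0,0,0]},{"gripper":0,"xyz":[0,0,0],"delta_rot":[0,0,0]}]'
python3 -m jog '[{"gripper":0,"xyz":[0,0,2],"delta_rot":[0,0,0]},{"gripper":0,"xyz":[0,0,0],"delta_rot":[0,0,0]},{"gripper":0,"xyz":[0,0,2],"delta_rot":[0,0,0]},{"gripper":0,"xyz":[0,0,0],"delta_rot":[0,0,0]},{"gripper":0,"xyz":[0,0,0],"delta_rot":[0,0,0]}]'
python3 -m jog '[{"gripper":0,"xyz":[0,0,2],"delta_rot":[0,0,0]},{"gripper":0,"xyz":[0,0,0],"delta_rot":[0,0,0]},{"gripper":0,"xyz":[0,0,2],"delta_rot":[0,0,0]},{"gripper":0,"xyz":[0,0,0],"delta_rot":[0,0,0]},{"gripper":0,"xyz":[0,0,0],"delta_rot":[0,0,0]}]'
python3 -m jog '[{"gripper":0,"xyz":[0,0,2],"delta_rot":[0,0,0]},{"gripper":0,"xyz":[0,0,0],"delta_rot":[0,0,0]},{"gripper":0,"xyz":[0,0,0],"delta_rot":[0,0,0]}]'
```

```text
clock: 63.28
position: [0.569, -0.2694, 0.0484]
tool_rot: [-179.9, -0.0, -5.0]
wrist_force: [-0.1, 0.3, -0.2]
opening: 0.0141
clock: 63.7
position: [0.569, -0.2695, 0.0447]
tool_rot: [-180.0, -0.0, -5.0]
wrist_force: [-0.1, -0.2, -1.2]
opening: 0.0139
clock: 64.12
position: [0.5697, -0.2698, 0.0412]
tool_rot: [-180.0, -0.1, -5.0]
wrist_force: [0.6, -0.0, 0.2]
opening: 0.0139
clock: 64.37
position: [0.5697, -0.2699, 0.0395]
tool_rot: [-180.0, -0.1, -5.0]
wrist_force: [-0.1, 0.3, 4.5]
opening: 0.0138
```

```bash
python3 -m jog '[{"gripper":0,"xyz":[0,0,2],"delta_rot":[0,0,0]},{"gripper":0,"xyz":[0,0,0],"delta_rot":[0,0,0]},{"gripper":0,"xyz":[0,0,1.5],"delta_rot":[0,0,0]},{"gripper":0,"xyz":[0,0,0],"delta_rot":[0,0,0]},{"gripper":0,"xyz":[0,0,0],"delta_rot":[0,0,0]}]'
python3 -c "
from h import *
heights(.569,-.2682,175)"
python3 -m jog '[{"gripper":0.5,"xyz":[0,0,-4],"delta_rot":[0,0,0]},{"gripper":0.5,"xyz":[0,0,0],"delta_rot":[0,0,0]},{"gripper":0.5,"xyz":[0,0,0],"delta_rot":[0,0,0]},{"gripper":0.5,"xyz":[0,0,-25],"delta_rot":[0,0,0]},{"gripper":0.5,"xyz":[0,0,-40],"delta_rot":[0,0,0]}]'
python3 -m jog '[{"gripper":0.6,"xyz":[0,0,-40],"delta_rot":[0,0,0]},{"gripper":0.6,"xyz":[0,0,-40],"delta_rot":[0,0,0]},{"gripper":0.6,"xyz":[0,-30,-40],"delta_rot":[0,0,0]},{"gripper":0.6,"xyz":[0,-30,-20],"delta_rot":[0,0,0]},{"gripper":0.6,"xyz":[0,0,0],"delta_rot":[0,0,0]}]'
python3 -m jog '[{"gripper":0.6,"xyz":[0,0,0],"delta_rot":[0,0,0]},{"gripper":0.6,"xyz":[0,0,0],"delta_rot":[0,0,0]},{"gripper":0.6,"xyz":[0,0,0],"delta_rot":[0,0,0]},{"gripper":0.6,"xyz":[0,0,0],"delta_rot":[0,0,0]},{"gripper":0.6,"xyz":[0,0,0],"delta_rot":[0,0,0]}]'
python3 -c "
from h import *
P,C,p=cloud('wrist'); save('pics/fin.png',p)
for a in((.569,-.2682,175),(.5645,-.328,175),(.5797,-.148,-5),(.5743,-.2082,-5),(.5855,-.0882,-5)): heights(*a,P)"
```

```text
clock: 64.78
position: [0.5698, -0.2699, 0.0393]
tool_rot: [-180.0, -0.1, -5.0]
wrist_force: [-6.1, 3.4, 21.1]
opening: 0.0139
-80 698 19.3 | -60 717 28.3 | -40 629 28.3 | -20 563 28.4 | 0 512 28.6 | 20 452 28.6 | 40 415 27.5 | 60 0 - | 80 0 - | 
clock: 65.25
position: [0.5643, -0.2666, 0.0978]
tool_rot: [-179.6, 0.7, -5.0]
wrist_force: [0.6, 0.5, -0.6]
opening: 0.0423
clock: 65.67
position: [0.5769, -0.212, 0.2436]
tool_rot: [180.0, -0.6, -4.8]
wrist_force: [1.1, -0.5, -0.1]
opening: 0.0509
clock: 66.08
position: [0.573, -0.2153, 0.2357]
tool_rot: [-179.9, 0.1, -5.1]
wrist_force: [0.4, 0.2, 1.0]
opening: 0.0513
-80 131 18.8 | -60 128 28.7 | -40 116 28.7 | -20 117 28.7 | 0 112 28.9 | 20 104 28.7 | 40 100 27.6 | 60 95 28.2 | 80 63 20.5 | 
-80 133 31.0 | -60 120 30.7 | -40 123 29.8 | -20 112 28.8 | 0 105 26.8 | 20 86 19.6 | 40 94 17.7 | 60 84 12.3 | 80 88 13.9 | 
-80 12 28.7 | -60 93 29.4 | -40 99 29.2 | -20 101 28.9 | 0 104 27.8 | 20 116 24.0 | 40 112 17.3 | 60 114 16.6 | 80 120 15.3 | 
-80 43 30.7 | -60 97 32.7 | -40 98 32.6 | -20 100 32.6 | 0 115 32.5 | 20 124 25.3 | 40 120 18.5 | 60 120 19.5 | 80 126 16.9 | 
-80 71 30.1 | -60 91 30.6 | -40 97 30.6 | -20 99 30.6 | 0 111 30.6 | 20 110 30.5 | 40 120 26.0 | 60 117 25.3 | 80 124 24.3 |
```

View pics/fin.png

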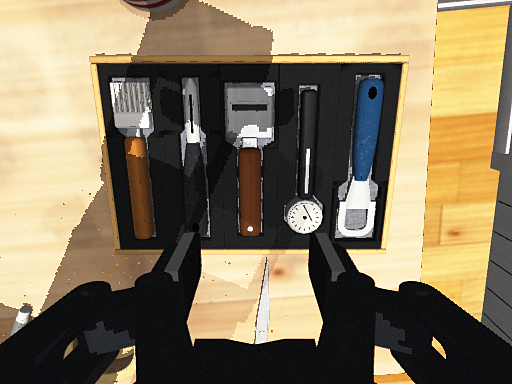

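```bash
python3 -c "
from bench import hand_in; print(hand_in())"
```

```text
the job is handed in; nothing more can be done
None
```

The tray is back in order and handed in at about 66 s of the 210 s allowed. The peeler and opener are swapped, and the slicer, gauge and brush are each in their own cut-out.

**How it went:**
- I parked the opener on the table to the left of the tray. The peeler was turned half round and pressed into its own pocket, then the opener went into its own. Its head was pressed separately, because its lips sit there.
- The brush, slicer and gauge went in after that.
- The slicer had been knocked a few centimetres aside partway through, so I found it again before picking it up.
- The gauge lay close to the hanging mugs. I first moved it clear by its dial, then gripped it again at the middle.

**Last checks:**
- **Heights:** the wrist camera shows all five gadgets seated. Handle tops measure 28.7 mm (gauge), 29.3 (peeler), 30.6 (brush), 30.7 (opener) and 32.6 (slicer), where a seated gadget should give 28, 29, 30, 32 and 32 mm. The opener reads about 1 mm low, as it did lying on the foam, because its handle is rounded.
- **Pressing:** every gadget stopped firmly at pocket-floor height under 17 to 27 N.

**What went wrong on the way:**
- The peeler first caught on its pocket's edge and went in after a 2.5 mm shift.
- The last joint came to within about 0.2° of its limit while I tried another way to grip the gauge, so I backed off.
- Some readings taken before the arm had settled were off by 2 to 4 mm, so I repeated them.
- The other things on the worktop were not touched deliberately, but I did not measure their positions again at the end.

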